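# Put the eggs away in the egg rack

### The arm

A 6-joint arm with a two-finger parallel gripper is mounted at the origin on the work surface. World frame = base frame: x ahead of the robot, y to its left, z up, the work surface at z = 0. Lengths are in m, angles in rad, forces in N, time in s.
With the tool pointing down it reaches from about 0.35 to 0.975 m from the base axis. Payload 4.9 kg.
Tool frame: the origin (TCP) lies at the very end of the fingers, on their centre line; the grasp point (between the pads) lies 19 mm behind it; x points along the fingers, y is the direction in which the jaws open and shut, and the axes are right-handed (so a half turn about x gives the same grasp; the last joint's range is limited). The gripper opens to 85 mm and grips with 20 to 120 N. Pads are 22 mm wide; open, the fingers measure 114 mm over their backs; the gripper's body (76 mm by 85 mm) begins 54 mm behind the grasp point. The pads swing forward as they close: fully open they stand 13 mm farther back than shut.
Start: joints at [1.059, 0.053, 1.613, -0, 1.476, -0.119], TCP at [0.239, 0.577, 0.231] pointing down, gripper open.
Joint ranges: [-3.01, 3.01], [-1.01, 2.22], [0.06, 2.58], [-1.02, 4.17], [0.09, 2.62], [-3.14, 3.14]. Speed limits (rad/s): [2.57, 2.57, 3.14, 3.14, 3.14, 3.14].

### API

Orientations are given as a rotation vector (axis times angle).
In Python, from station import ctrl, get_image, calibration, finish_job, search_frame, cut_out, mark_of gives the robot as it stands. The module is installed in compiled form; this text tells all that it offers.
- The arm moves only by the tool arm_command, never from a script. Its argument "plan" is a list that holds one entry, the list of rows, each a list of 7 numbers: the shift along the tool's x, y, z in m, then the turn, a rotation vector about the tool's x, y, z in degrees, then the finger opening in m, from 0 to 0.0854. A call has 1 to 20 rows; each row shifts and turns the pose as measured when the row begins, along the tool's axes as they then stand; what a row does not reach is not made up. A row lasts 1/12 s, in which the tool goes at most 41.7 mm and 7.16 degrees, less where a joint would pass 70% of its speed; a pose out of reach is approached as far as the arm can. A call with a gripper value outside its range is refused whole. The fingers move at their own pace and stop on an object; "squeeze" is the grip in N (left out, the last holds). Time passes only in rows, so rows that do not move let the fingers close. It gives the time, the measured TCP pose, the force and the opening at its end, in the units of the state.
- ctrl.get_obs(): the state, without advancing time (a new reading comes with each control period).
- get_image(name): name is "scene" or "top" or "wrist"; returns the picture (384x512x3 uint8, red, green, blue); there is no depth.
- calibration(name): a dict with "fx", "fy", "cx", "cy" (pixels), "cam_to_world" (4x4, takes a point from camera to world coordinates); the wrist camera has in their place "hand_eye" (4x4, takes a point from camera to tool coordinates, whose origin is the TCP and whose axes are the tool frame's). Camera axes: x right, y down, z forward; pixel columns grow to the right and rows downward; lengths in m; the calibration is good to about 2 mm. The wrist camera is an equidistant fisheye: a pixel r from the principal point sees the ray r / f radians off the axis. A picture is of the moment at which its call begins: read the wrist's pose just before it. calibration takes no time and is no camera call.
- finish_job(): hands the job in, once; it reports no verdict.
Trained networks look in the newest picture that a camera, given by its name, has taken for a name from the list of things; names that differ only in an ending like _2 or _b are one class to them, and where a whole thing is asked for, a point or a joint stands for the part that bears it (a point fixed in the world has none). Each returns a list of dicts, best first, with "conf" (0 to 1); they miss things now and then, are a little off and sometimes report something else, mostly with a low value. They report only what shows in the picture. A call takes as long as a camera call. They do not tell look-alikes from the thing itself.
- search_frame(camera, thing): "at" ([x, y, z] in m, in the coordinates of the camera as it stood for that picture, good to about 4 mm: the middle of the surface that is visible of it).
- cut_out(camera, thing): "mask" (384x512 bool, what is visible of it).
- mark_of(camera, thing): "at" ([x, y, z] in m, in the coordinates of the camera as it stood for that picture, good to about 4 mm: a listed point, or the origin of a listed thing).
The state is a dict: "t": time; "q": joint angles; "dq": joint speeds; "effort": joint torques, N m; "tool_pos": TCP position; "tool_rot": TCP orientation; "contact_force": force on the tool from outside, world axes, zero at the start; "wrist_torque": the same for the moment, N m; "opening": finger opening in m.
Only numpy, scipy, OpenCV 4.12 (cv2) and the standard library are available. Lean on these libraries where they do the work, as an engineer would, in place of code of your own. Each camera call takes 0.05 s, during which the arm holds its last target. There are 200 camera calls.

### The job

Put the loose eggs away in the wooden egg rack, where one large egg already lies: in the end there is one large egg in each of the three big wells and one small egg in each of the two small wells, each lying on its side lengthwise in its well. They are raw, so set them down gently without dropping or crushing any, and leave the lidded pot, the spice jar, the sponge tub and the egg cup where they stand.

Things in the scene. Friction and masses are not known exactly. Their poses are not given: they have to be found in the camera images.
- rack: Fixed wooden egg rack, board 130 (x) x 214 (y) x 25 mm high, turned any way. Five oblong wells, long sides along its x: a row of three big ones on the -x side, two small on the +x side. Between the rows, at x = +12.5 mm, a steel wire carrying handle (8 mm) runs along y, top 89 mm above the counter, uprights at y = -99 and +99 mm. Origin: centre of underside; z up.
- big_well0 (a point): Middle of the mouth of a big well, level with the board's top (25 mm above the counter), at rack x = -30, y = -72 mm; axes as the rack. The well is 53 mm long (x), 36 mm wide (y), 15 mm deep. A hen's egg lying lengthwise in it has its middle about 12 mm above this point; a crosswise one sits about 5 mm too high.
- big_well1 (a point): Middle of the mouth of a big well, level with the board's top (25 mm above the counter), at rack x = -30, y = 0 mm; axes as the rack. The well is 53 mm long (x), 36 mm wide (y), 15 mm deep. A hen's egg lying lengthwise in it has its middle about 12 mm above this point; a crosswise one sits about 5 mm too high.
- big_well2 (a point): Middle of the mouth of a big well, level with the board's top (25 mm above the counter), at rack x = -30, y = 72 mm; axes as the rack. The well is 53 mm long (x), 36 mm wide (y), 15 mm deep. A hen's egg lying lengthwise in it has its middle about 12 mm above this point; a crosswise one sits about 5 mm too high.
- small_well0 (a point): Middle of the mouth of a small well, level with the board's top, at rack x = +40, y = -40 mm; axes as the rack. The well is 31 mm long (x), 20 mm wide (y), 15 mm deep. A quail egg lying lengthwise in it has its middle about 7 mm above this point.
- small_well1 (a point): Middle of the mouth of a small well, level with the board's top, at rack x = +40, y = 40 mm; axes as the rack. The well is 31 mm long (x), 20 mm wide (y), 15 mm deep. A quail egg lying lengthwise in it has its middle about 7 mm above this point.
- hen_egg0: Large egg (hen's), cream, raw: 57 mm long, 44 mm thick, about 58 g, lying on its side on the counter. Origin: its middle (22 mm above the counter); its x axis runs along the egg to the more pointed end, y and z turn as it rolls.
- hen_egg1: Large egg (hen's), cream, raw: 57 mm long, 44 mm thick, about 58 g, lying on its side on the counter. Origin: its middle (22 mm above the counter); its x axis runs along the egg to the more pointed end, y and z turn as it rolls.
- hen_egg2: Large egg (hen's), cream, raw: 57 mm long, 44 mm thick, about 58 g, already lying in the middle big well. Origin: its middle; its x axis runs along the egg to the more pointed end, y and z turn as it rolls.
- quail_egg0: Small egg (quail), cream, raw: 33 mm long, 25 mm thick, about 12 g, lying on its side on the counter. Origin: its middle (12.5 mm above the counter); its x axis runs along the egg to the more pointed end, y and z turn as it rolls.
- quail_egg1: Small egg (quail), cream, raw: 33 mm long, 25 mm thick, about 12 g, lying on its side on the counter. Origin: its middle (12.5 mm above the counter); its x axis runs along the egg to the more pointed end, y and z turn as it rolls.
- ramekin: Bystander: small white lidded pot, 70 mm across, 60 mm high with its knob, loose. Origin: centre of its underside.
- spice_jar: Bystander: green glass spice jar with a paper label, 44 mm across, 80 mm high, loose. Origin: centre of its underside.
- sponge_tub: Bystander: white tub with a brown scouring sponge, 48 (x) x 62 (y) mm, 52 mm high, loose. Origin: centre of its underside.
- egg_cup: Bystander: white china egg cup on a foot, empty, 50 mm across, 58 mm high, loose. Origin: centre of its underside.
There are look-alikes about, which are no part of the job. Leave any red look-alike of the hen_egg0 alone.

How it is judged:
At the end, for the whole second after the job is handed in: Each big well holds a hen's egg (middle within 10 mm of the well's, 7 to 16.5 mm above its mouth), each small well a quail egg (within 10 mm, 3 to 10.5 mm above), each egg's long axis within 0.35 rad of the rack's x, all at rest (below 0.03 m/s); bystanders within 20 mm of their places (((horizontal distance between hen_egg0 and big_well0 below 0.01 m and z of hen_egg0 in the frame of big_well0 between 0.007 and 0.0165 m and angle between the x axis of hen_egg0 and the x axis of rack, either way round below 0.35 rad) or (horizontal distance between hen_egg1 and big_well0 below 0.01 m and z of hen_egg1 in the frame of big_well0 between 0.007 and 0.0165 m and angle between the x axis of hen_egg1 and the x axis of rack, either way round below 0.35 rad) or (horizontal distance between hen_egg2 and big_well0 below 0.01 m and z of hen_egg2 in the frame of big_well0 between 0.007 and 0.0165 m and angle between the x axis of hen_egg2 and the x axis of rack, either way round below 0.35 rad)) and ((horizontal distance between hen_egg0 and big_well1 below 0.01 m and z of hen_egg0 in the frame of big_well1 between 0.007 and 0.0165 m and angle between the x axis of hen_egg0 and the x axis of rack, either way round below 0.35 rad) or (horizontal distance between hen_egg1 and big_well1 below 0.01 m and z of hen_egg1 in the frame of big_well1 between 0.007 and 0.0165 m and angle between the x axis of hen_egg1 and the x axis of rack, either way round below 0.35 rad) or (horizontal distance between hen_egg2 and big_well1 below 0.01 m and z of hen_egg2 in the frame of big_well1 between 0.007 and 0.0165 m and angle between the x axis of hen_egg2 and the x axis of rack, either way round below 0.35 rad)) and ((horizontal distance between hen_egg0 and big_well2 below 0.01 m and z of hen_egg0 in the frame of big_well2 between 0.007 and 0.0165 m and angle between the x axis of hen_egg0 and the x axis of rack, either way round below 0.35 rad) or (horizontal distance between hen_egg1 and big_well2 below 0.01 m and z of hen_egg1 in the frame of big_well2 between 0.007 and 0.0165 m and angle between the x axis of hen_egg1 and the x axis of rack, either way round below 0.35 rad) or (horizontal distance between hen_egg2 and big_well2 below 0.01 m and z of hen_egg2 in the frame of big_well2 between 0.007 and 0.0165 m and angle between the x axis of hen_egg2 and the x axis of rack, either way round below 0.35 rad)) and ((horizontal distance between quail_egg0 and small_well0 below 0.01 m and z of quail_egg0 in the frame of small_well0 between 0.003 and 0.0105 m and angle between the x axis of quail_egg0 and the x axis of rack, either way round below 0.35 rad) or (horizontal distance between quail_egg1 and small_well0 below 0.01 m and z of quail_egg1 in the frame of small_well0 between 0.003 and 0.0105 m and angle between the x axis of quail_egg1 and the x axis of rack, either way round below 0.35 rad)) and ((horizontal distance between quail_egg0 and small_well1 below 0.01 m and z of quail_egg0 in the frame of small_well1 between 0.003 and 0.0105 m and angle between the x axis of quail_egg0 and the x axis of rack, either way round below 0.35 rad) or (horizontal distance between quail_egg1 and small_well1 below 0.01 m and z of quail_egg1 in the frame of small_well1 between 0.003 and 0.0105 m and angle between the x axis of quail_egg1 and the x axis of rack, either way round below 0.35 rad)) and linear speed of each of hen_egg0, hen_egg1, hen_egg2, quail_egg0, quail_egg1 below 0.03 m/s and distance of each of ramekin, spice_jar, sponge_tub, egg_cup from where it was at the start of the episode below 0.02 m); the robot touches nothing.
It fails at once if the lidded pot, spice jar, sponge tub or egg cup is pushed more than 20 mm from its place or tipped over (distance of any of ramekin, spice_jar, sponge_tub, egg_cup from where it was at the start of the episode above 0.02 m or angle between any of ramekin, spice_jar, sponge_tub, egg_cup's own z axis and vertical above 0.4 rad).
It fails at once if an egg falls freely by more than about 30 mm (faster than 0.75 m/s with no finger on it) or falls off the counter ((linear speed of hen_egg0 above 0.75 m/s and contact force between the fingers and hen_egg0 below 0.05 N) or (linear speed of hen_egg1 above 0.75 m/s and contact force between the fingers and hen_egg1 below 0.05 N) or (linear speed of hen_egg2 above 0.75 m/s and contact force between the fingers and hen_egg2 below 0.05 N) or (linear speed of quail_egg0 above 0.75 m/s and contact force between the fingers and quail_egg0 below 0.05 N) or (linear speed of quail_egg1 above 0.75 m/s and contact force between the fingers and quail_egg1 below 0.05 N) or height (world z) of any of hen_egg0, hen_egg1, hen_egg2, quail_egg0, quail_egg1 below -0.02 m).
It fails at once if an egg is squeezed by the fingers with more than 70 N (both fingers together) (contact force between the fingers and hen_egg0 above 70 N or contact force between the fingers and hen_egg1 above 70 N or contact force between the fingers and hen_egg2 above 70 N or contact force between the fingers and quail_egg0 above 70 N or contact force between the fingers and quail_egg1 above 70 N).
It also fails if it takes over 70 s, if anything falls off the work surface, if the arm or the gripper's body presses on something with over 40 N, if the wrist force passes 120 N, or if a joint passes its speed limit or range.

## Working session

There is one attempt and no reset: what is moved stays moved. The work goes in short steps, Python scripts to look and compute and a tool call to move; the robot and the scene stay as the last step left them, time stands still between calls to the robot, and variables do not carry over. Pictures are saved under pics/ and viewed, about 8 in all and at most 12, crops included, and the job is handed in when it is done.

Besides the shell and the picture viewer there is one more tool, called after "Call:" by a JSON object that holds its "fn" and its "kwargs", one argument or row to a line. arm_command: Moves the arm, as the interface text tells. Its arguments: {"type":"object","properties":{"plan":{"type":"array","items":{"type":"array","items":{"type":"array","items":{"type":"number"}}}},"squeeze":{"type":"number"}},"required":["plan"]}

```bash
mkdir -p pics; cat > h.py <<'E'
import numpy as np, cv2
from scipy.spatial.transform import Rotation as R
from station import *
def T_tool():
    o=ctrl.get_obs(); T=np.eye(4); T[:3,:3]=R.from_rotvec(o["tool_rot"]).as_matrix(); T[:3,3]=o["tool_pos"]; return T
def T_cam(c):
    k=calibration(c)
    return T_tool()@np.array(k["hand_eye"]) if c=="wrist" else np.array(k["cam_to_world"])
def save(c,n):
    im=get_image(c); cv2.imwrite(f"pics/{n}.png",im[:,:,::-1]); return im
def w(T,p): return (T@np.r_[p,1])[:3]
def proj(c,T,P):
    k=calibration(c); p=(np.linalg.inv(T)@np.r_[P,1])[:3]
    return np.array([k["cx"]+k["fx"]*p[0]/p[2],k["cy"]+k["fy"]*p[1]/p[2]])
def ray_z(c,T,uv,z):
    k=calibration(c); a=(uv[0]-k["cx"])/k["fx"]; b=(uv[1]-k["cy"])/k["fy"]
    if c=="wrist":
        r=np.hypot(a,b); s=np.sin(r)/max(r,1e-9); d=np.array([a*s,b*s,np.cos(r)])
    else: d=np.array([a,b,1.])
    d=T[:3,:3]@d; o=T[:3,3]; return o+d*(z-o[2])/d[2]
def blob(c,T,m,z):
    ys,xs=np.nonzero(m); P=np.array([ray_z(c,T,(x,y),z)[:2] for x,y in zip(xs,ys)])
    C=np.cov(P.T); e,v=np.linalg.eigh(C); a=v[:,1]
    return P.mean(0),np.degrees(np.arctan2(a[1],a[0])),4*np.sqrt(e)
E
python3 - <<'E'
from h import *
np.set_printoptions(precision=4,suppress=True)
ims=[save("top","top0"),save("scene","scene0")]
T=T_cam("top"); print(T)
print(T_tool())
for n in ["rack","big_well0","big_well1","big_well2","small_well0","small_well1","hen_egg0","quail_egg0","ramekin","spice_jar","sponge_tub","egg_cup"]:
    for d in mark_of("top",n): print(n,round(d["conf"],2),w(T,d["at"]),proj("top",T,w(T,d["at"])).round())
for n,z in (("hen_egg0",.022),("quail_egg0",.0125)):
    for d in cut_out("top",n): print(n,round(d["conf"],2),*blob("top",T,d["mask"],z))
E
```

```text
[[-0.0042 -0.9823  0.1874  0.2769]
 [-0.9997  0.0087  0.0235  0.0426]
 [-0.0247 -0.1872 -0.982   1.2504]
 [ 0.      0.      0.      1.    ]]
[[-0.001   0.3828  0.9238  0.2389]
 [-0.0017  0.9238 -0.3828  0.5769]
 [-1.     -0.0019 -0.0003  0.2301]
 [ 0.      0.      0.      1.    ]]
rack 0.91 [ 0.5396 -0.022  -0.0047] [288. 183.]
big_well0 0.82 [ 0.6186 -0.033   0.0282] [292. 153.]
big_well0 0.73 [0.49   0.0328 0.023 ] [269. 198.]
big_well0 0.69 [0.551  0.0057 0.0198] [278. 177.]
big_well0 0.63 [ 0.5112 -0.3921 -0.0008] [419. 191.]
big_well0 0.52 [ 0.6461  0.2511 -0.0002] [194. 148.]
big_well0 0.27 [0.5522 0.0058 0.0347] [278. 176.]
big_well1 0.82 [ 0.6186 -0.033   0.0282] [292. 153.]
big_well1 0.73 [0.49   0.0328 0.023 ] [269. 198.]
big_well1 0.69 [0.551  0.0057 0.0198] [278. 177.]
big_well1 0.63 [ 0.5112 -0.3921 -0.0008] [419. 191.]
big_well1 0.52 [ 0.6461  0.2511 -0.0002] [194. 148.]
big_well1 0.27 [0.5522 0.0058 0.0347] [278. 176.]
big_well2 0.82 [ 0.6186 -0.033   0.0282] [292. 153.]
big_well2 0.73 [0.49   0.0328 0.023 ] [269. 198.]
big_well2 0.69 [0.551  0.0057 0.0198] [278. 177.]
[... 1277 characters left out ...]
26082367 [0.0438 0.0563]
hen_egg0 0.51 [0.5099 0.4176] -152.21031732144186 [0.0486 0.0608]
hen_egg0 0.48 [0.5539 0.0029] 69.29159858868124 [0.0468 0.0534]
quail_egg0 0.65 [ 0.6226 -0.235 ] -172.08559990414125 [0.0279 0.0347]
quail_egg0 0.57 [ 0.51   -0.2692] 135.48846489079736 [0.0263 0.0363]Traceback (most recent call last):
  File "<stdin>", line 9, in <module>
  File "h.py", line 22, in blob
    ys,xs=np.nonzero(m); P=np.array([ray_z(c,T,(x,y),z)[:2] for x,y in zip(xs,ys)])
                                     ~~~~~^^^^^^^^^^^^^
  File "h.py", line 16, in ray_z
    k=calibration(c); a=(uv[0]-k["cx"])/k["fx"]; b=(uv[1]-k["cy"])/k["fy"]
ValueError: time passes only in moves, steps and waits
```

View pics/top0.png

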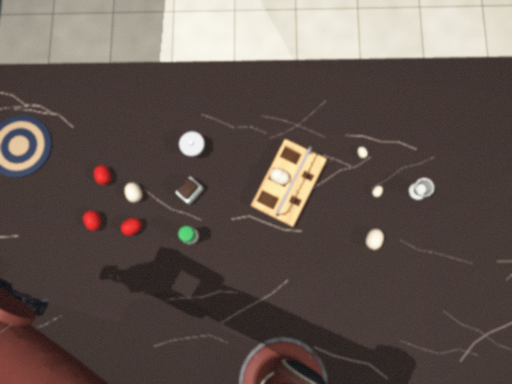

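View pics/scene0.png

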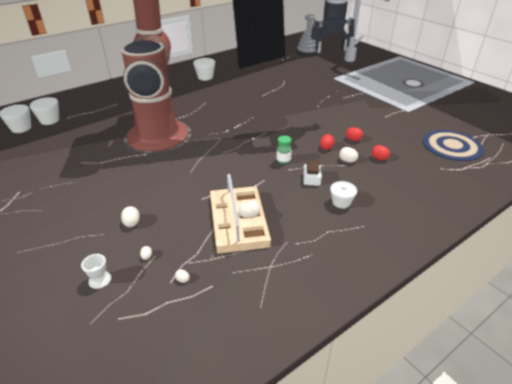

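The top view shows the rack at (288,183). The cream hen eggs are at (133,192) and (375,239) and the quail eggs at (362,152) and (377,191). The three red look-alikes are at (102,175), (92,220) and (131,227). The scene view agrees, with an egg in the middle big well. I'll start with the left hen egg.

Call:
{"fn": "arm_command", "kwargs": {
  "plan": [
    [[0,-0.0044,0.0312,0,0,0,0.085],[0,-0.0044,0.0312,0,0,0,0.085],[0,-0.0044,0.0312,0,0,0,0.085],[0,-0.0044,0.0312,0,0,0,0.085],[0,-0.0044,0.0312,0,0,0,0.085],[0,-0.0044,0.0312,0,0,0,0.085],[0,-0.0044,0.0312,0,0,0,0.085],[0,-0.0044,0.0312,0,0,0,0.085],[0,-0.0044,0.0312,0,0,0,0.085],[0,-0.0044,0.0312,0,0,0,0.085],[0,0,0,-7,0,0,0.085],[0,0,0,-7,0,0,0.085],[0,0,0,-7,0,0,0.085],[0,0,0,-7,0,0,0.085],[0,0,0,-7,0,0,0.085],[0,0,0,-7,0,0,0.085],[0,0,0,-7,0,0,0.085]]
  ],
  "squeeze": 20
}}

```text
t: 2.22
tool_pos: [0.5251, 0.4091, 0.231]
tool_rot: [-0.384, 1.535, 0.387]
contact_force: [0.1, -0.1, -0.1]
opening: 0.0848
```

```bash
cat >> h.py <<'E'
_cal=calibration; _c={}
def calibration(c):
    if c not in _c: _c[c]=_cal(c)
    return _c[c]
def go(P,yaw):
    "shift in tool axes from here, and turn (deg, tool axes) to point down with jaws along yaw"
    T=T_tool(); y=np.radians(yaw); Y=np.array([np.cos(y),np.sin(y),0]); X=np.array([0,0,-1.])
    G=np.c_[X,Y,np.cross(X,Y)]
    sh=T[:3,:3].T@(np.asarray(P)-T[:3,3]); tu=np.degrees(R.from_matrix(T[:3,:3].T@G).as_rotvec())
    print("t",round(ctrl.get_obs()["t"],2),"tcp",T[:3,3].round(4),"yaw",np.degrees(np.arctan2(T[1,1],T[0,1])).round(1),"shift",sh.round(4),"turn",tu.round(1))
def eggs(name,z,n="x",c="wrist"):
    T=T_cam(c); im=save(c,n); out=[]
    for d in cut_out(c,name):
        m=d["mask"]; p,a,s=blob(c,T,m,z); col=im[m].mean(0).round()
        print(name,round(d["conf"],2),p.round(4),"axis",round(a,1),"size",s.round(4),"rgb",col)
    for d in mark_of(c,name): print("  mark",round(d["conf"],2),w(T,d["at"]).round(4))
E
sed -i 's/^import numpy/import numpy/' h.py
python3 - <<'E'
from h import *
eggs("hen_egg0",.022,"w1"); go([.511,.4175,.1],118)
E
```

```text
hen_egg0 0.92 [0.5122 0.4197] axis -152.8 size [0.0438 0.0592] rgb [253. 251. 246.]
hen_egg0 0.89 [0.416  0.4201] axis 125.4 size [0.0449 0.058 ] rgb [247.  41.  34.]
hen_egg0 0.78 [0.5636 0.5094] axis -155.8 size [0.0464 0.0605] rgb [243.  39.  32.]
hen_egg0 0.68 [0.5529 0.0045] axis -139.0 size [0.0356 0.055 ] rgb [243. 233. 204.]
hen_egg0 0.64 [0.4345 0.53  ] axis -154.9 size [0.0483 0.0578] rgb [242.  40.  33.]
  mark 0.89 [0.5631 0.5102 0.0222]
  mark 0.88 [0.4172 0.4181 0.0192]
  mark 0.64 [0.515  0.4164 0.0233]
  mark 0.58 [0.4287 0.5326 0.0231]
t 2.37 tcp [0.525  0.4091 0.231 ] yaw 117.7 shift [ 0.131   0.0138 -0.0088] turn [-0.3  0.1 -0.1]
```

View pics/w1.png

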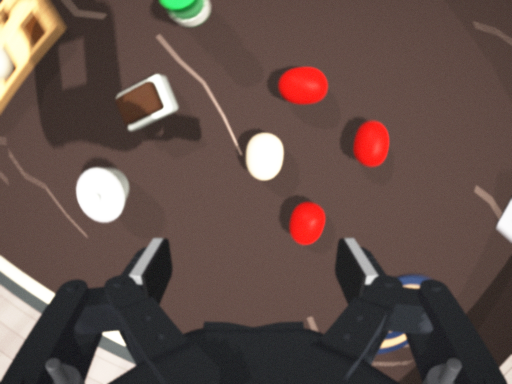

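The cream egg sits at (265,157), with the red ones around it. It measures (0.512, 0.419) with its axis at 27°, so I'm descending.

Call:
{"fn": "arm_command", "kwargs": {
  "plan": [
    [[0,0.0147,-0.0067,0,0,0,0.085],[0,0,0,0,0,0,0.085],[0.025,0,0,0,0,0,0.085],[0.025,0,0,0,0,0,0.085],[0.025,0,0,0,0,0,0.085],[0.025,0,0,0,0,0,0.085],[0.025,0,0,0,0,0,0.085],[0.025,0,0,0,0,0,0.085],[0.02,0,0,0,0,0,0.085],[0.01,0,0,0,0,0,0.085],[0,0,0,0,0,0,0.085]]
  ]
}}

```text
t: 3.28
tool_pos: [0.5184, 0.42, 0.0488]
tool_rot: [-0.355, 1.528, 0.359]
contact_force: [0.0, -0.9, 0.6]
opening: 0.085
```

```bash
python3 - <<'E'
from h import *
go([.5125,.419,.012],117.2)
E
```

```text
t 3.28 tcp [0.5184 0.42   0.0488] yaw 116.1 shift [ 0.0367  0.0017 -0.0063] turn [-1.1  0.8  0.1]
```

Call:
{"fn": "arm_command", "kwargs": {
  "plan": [
    [[0.01,0.0017,-0.0055,0,0.8,0,0.085],[0.01,0,0,-1,0,0,0.085],[0.01,0,0,0,0,0,0.085],[0.004,0,0,0,0,0,0.085],[0,0,0,0,0,0,0.085]]
  ]
}}

```text
t: 3.7
tool_pos: [0.5151, 0.4204, 0.0159]
tool_rot: [-0.37, 1.534, 0.371]
contact_force: [0.5, 0.6, 0.8]
opening: 0.0852
```

```bash
python3 - <<'E'
from h import *
go([.5125,.419,.012],117.2)
eggs("hen_egg0",.022,"w2")
E
```

```text
t 3.7 tcp [0.5151 0.4204 0.0159] yaw 117.1 shift [ 0.0039 -0.0001 -0.003 ] turn [-0.1  0.3  0. ]
hen_egg0 0.96 [0.512 0.419] axis -156.1 size [0.0445 0.0619] rgb [252. 249. 239.]
hen_egg0 0.96 [0.4342 0.5302] axis 76.9 size [0.0565 0.0657] rgb [239.  37.  31.]
hen_egg0 0.82 [0.4163 0.4195] axis 125.1 size [0.0448 0.0606] rgb [250.  42.  35.]
hen_egg0 0.71 [0.5436 0.4867] axis 168.2 size [0.0105 0.0187] rgb [174.  27.  24.]
  mark 0.97 [0.4302 0.5319 0.0268]
  mark 0.92 [0.4191 0.4188 0.0211]
```

Call:
{"fn": "arm_command", "kwargs": {
  "plan": [
    [[0.004,0,-0.003,0,0.3,0,0.085],[0,0,0,0,0,0,0.085],[0,0,0,0,0,0,0.055],[0,0,0,0,0,0,0.055],[0,0,0,0,0,0,0.03],[0,0,0,0,0,0,0.03],[0,0,0,0,0,0,0.03],[0,0,0,0,0,0,0.03],[0,0,0,0,0,0,0.03],[0,0,0,0,0,0,0.03]]
  ],
  "squeeze": 20
}}

```text
t: 4.68
tool_pos: [0.5144, 0.4203, 0.0157]
tool_rot: [-0.369, 1.534, 0.371]
contact_force: [0.2, 0.3, -0.3]
opening: 0.0426
```

```bash
python3 - <<'E'
from h import *
go([.5125,.419,.012],117.2)
E
```

```text
t 4.68 tcp [0.5144 0.4203 0.0157] yaw 117.1 shift [ 0.0037 -0.0003 -0.0023] turn [-0.1  0.3 -0. ]
```

Call:
{"fn": "arm_command", "kwargs": {
  "plan": [
    [[-0.006,0,0,0,0,0,0.03],[-0.01,0,0,0,0,0,0.03],[-0.01,0,0,0,0,0,0.03],[0,0,0,0,0,0,0.03]]
  ]
}}

```text
t: 5.02
tool_pos: [0.5137, 0.42, 0.0434]
tool_rot: [-0.37, 1.535, 0.371]
contact_force: [-0.2, -0.4, 0.4]
opening: 0.0427
```

```bash
python3 - <<'E'
from h import *
go([.5,.0,.17],155)
save("wrist","w3"); save("scene","s3")
a=cv2.imread("pics/w3.png"); b=cv2.imread("pics/s3.png")
cv2.imwrite("pics/c3.png",np.hstack([cv2.resize(a[100:380,100:420],None,fx=1.2,fy=1.2),cv2.resize(b[90:230,230:430],None,fx=2,fy=2.4)]))
E
```

```text
t 5.02 tcp [0.5137 0.42   0.0434] yaw 117.1 shift [-0.1273 -0.3676 -0.203 ] turn [-37.9   0.2   0.1]
```

View pics/c3.png

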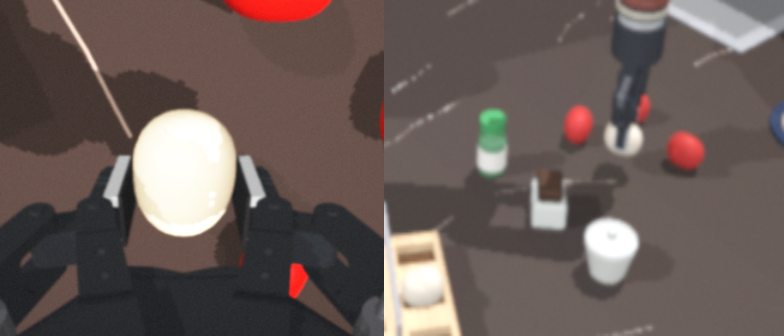

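The egg is held squarely between the pads and lifted. Next I'll move near the rack at height and look.

Call:
{"fn": "arm_command", "kwargs": {
  "plan": [
    [[-0.025,0,0,0,0,0,0.03],[-0.035,0,0,0,0,0,0.03],[-0.035,0,0,0,0,0,0.03],[-0.035,0,0,0,0,0,0.03],[-0.025,-0.01,-0.005,0,0,0,0.03],[-0.01,-0.026,-0.0098,0,0,0,0.03],[0,-0.026,-0.0098,0,0,0,0.03],[0,-0.026,-0.0098,0,0,0,0.03],[0,-0.026,-0.0098,0,0,0,0.03],[0,-0.026,-0.0098,0,0,0,0.03],[0,-0.026,-0.0098,0,0,0,0.03],[0,-0.026,-0.0098,0,0,0,0.03],[0,-0.026,-0.0098,0,0,0,0.03],[0,-0.026,-0.0098,0,0,0,0.03],[0,-0.026,-0.0098,0,0,0,0.03],[0,-0.015,-0.005,0,0,0,0.03],[0,0,0,0,0,0,0.03]]
  ]
}}

```text
t: 6.53
tool_pos: [0.5441, 0.1029, 0.2114]
tool_rot: [-0.377, 1.543, 0.372]
contact_force: [0.7, 0.2, -0.1]
opening: 0.0426
```

```bash
cat >> h.py <<'E'
def rack(c="wrist",n="r"):
    T=T_cam(c); save(c,n); S=[];
    for nm in ("big_well0","small_well0","rack"):
        for d in mark_of(c,nm):
            if d["conf"]>.3:
                q=w(T,d["at"]); z={"rack":0}.get(nm,.025); u=T[:3,3]; q2=u+(q-u)*(z-u[2])/(q[2]-u[2])
                print(nm,round(d["conf"],2),q.round(4),"on plane",q2[:2].round(4))
E
python3 - <<'E'
from h import *
rack("wrist","w4"); go([.49,.033,.17],155)
E
```

```text
big_well0 0.72 [0.5525 0.006  0.0326] on plane [0.5543 0.0045]
big_well0 0.71 [ 0.5173  0.2618 -0.0014] on plane [0.5144 0.2476]
big_well0 0.61 [ 0.616  -0.0277  0.0199] on plane [ 0.6138 -0.0262]
small_well0 0.92 [ 0.4843 -0.036   0.0225] on plane [ 0.4843 -0.0352]
small_well0 0.92 [ 0.5559 -0.0747  0.0273] on plane [ 0.5565 -0.0757]
rack 0.72 [ 0.5395 -0.0235  0.0028] on plane [ 0.54   -0.0243]
t 6.73 tcp [0.5438 0.1064 0.2116] yaw 117.6 shift [ 0.042  -0.0401 -0.0815] turn [-37.4  -0.3  -0. ]
```

View pics/w4.png

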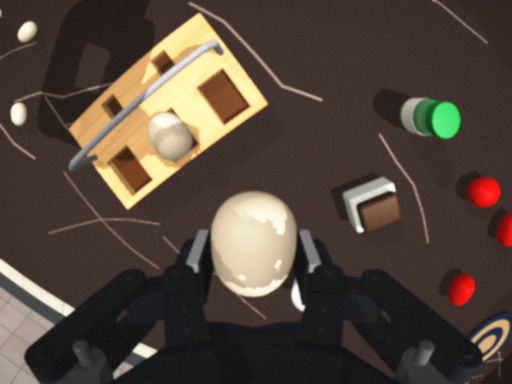

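The rack's board corners are at (203,14), (268,103), (128,208) and about (71,127). The empty big wells are at (223,96) and (130,170). I'll fit the rack pose from these.

```bash
cat >> h.py <<'E'
from scipy.optimize import least_squares
WL={"b0":(-.030,-.072),"b1":(-.03,0),"b2":(-.03,.072),"s0":(.04,-.04),"s1":(.04,.04)}
def fit(src,dst,g=(.54,-.023,np.radians(-116))):
    src,dst=np.array(src),np.array(dst)
    def tr(p,s): c,q=np.cos(p[2]),np.sin(p[2]); return s@np.array([[c,q],[-q,c]])+p[:2]
    r=least_squares(lambda p:(tr(p,src)-dst).ravel(),g,loss="soft_l1",f_scale=.003)
    print("rack",r.x[:2].round(4),np.degrees(r.x[2]).round(1),"res mm",(1e3*np.linalg.norm(tr(r.x,src)-dst,axis=1)).round(1))
    for k,v in WL.items(): print(k,tr(r.x,np.array([v]))[0].round(4))
E
python3 - <<'E'
from h import *
T=T_cam("wrist"); T[:3,3]+=0
P=[(203,14),(268,103),(128,208),(71,127)]
src=[(.065,-.107),(-.065,-.107),(-.065,.107),(.065,.107)]
d=[ray_z("wrist",T,p,.025)[:2] for p in P]; print(np.round(d,4))
fit(src,d)
nets=[(.6138,-.0262),(.4843,-.0352),(.5565,-.0757),(.54,-.0243)]
fit(src+[WL["b2"],WL["s0"],WL["s1"],(0,0)],list(d)+nets)
nt=[(.6186,-.033),(.49,.0328),(.5545,-.0708),(.4824,-.0423)]
fit([WL["b2"],WL["b0"],WL["s1"],WL["s0"]]+[WL["b2"],WL["s0"],WL["s1"],(0,0)],nt+nets)
E
```

```text
[[ 0.4143 -0.022 ]
 [ 0.4724  0.089 ]
 [ 0.6619 -0.0075]
 [ 0.6009 -0.1202]]
rack [ 0.5373 -0.015 ] -117.6 res mm [2.2 3.2 0.6 2.3]
b0 [0.4874 0.0449]
b1 [0.5512 0.0116]
b2 [ 0.615  -0.0218]
s0 [ 0.4833 -0.0319]
s1 [ 0.5542 -0.069 ]
rack [ 0.5379 -0.018 ] -117.6 res mm [4.3 0.8 2.6 5.3 2.3 0.5 4.1 6.6]
b0 [0.488 0.042]
b1 [0.5518 0.0086]
b2 [ 0.6156 -0.0247]
s0 [ 0.4839 -0.0349]
s1 [ 0.5548 -0.072 ]
rack [ 0.5386 -0.0227] -117.4 res mm [4.4 4.6 5.9 3.4 3.9 4.6 1.2 2.1]
b0 [0.4885 0.0371]
b1 [0.5524 0.0039]
b2 [ 0.6163 -0.0292]
s0 [ 0.4847 -0.0398]
s1 [ 0.5557 -0.0766]
```

Call:
{"fn": "arm_command", "kwargs": {
  "plan": [
    [[0,0,0,-7,0,0,0.03],[0,0,0,-7,0,0,0.03],[0,0,0,-7,0,0,0.03],[0,0,0,-7,0,0,0.03],[0,0,0,-6.5,0,0,0.03],[0,0.003,-0.01,0,0,0,0.03],[0,0.005,-0.022,0,0,0,0.03],[0.01,0.005,-0.022,0,0,0,0.03],[0.02,0.004,-0.02,0,0,0,0.03],[0.02,0.001,-0.007,0,0,0,0.03],[0.01,0,0,0,0,0,0.03],[0,0,0,0,0,0,0.03],[0,0,0,0,0,0,0.03]]
  ]
}}

```text
t: 7.82
tool_pos: [0.4862, 0.0522, 0.1506]
tool_rot: [-0.86, 1.396, 0.861]
contact_force: [0.4, 0.5, -0.5]
opening: 0.0429
```

```bash
python3 - <<'E'
from h import *
rack("wrist","w5"); go([.4882,.040,.031],152.5)
E
```

```text
big_well0 0.93 [0.486  0.0382 0.0218] on plane [0.4856 0.0376]
big_well0 0.69 [ 0.6146 -0.0302  0.0238] on plane [ 0.6138 -0.0302]
small_well0 0.87 [ 0.5559 -0.0771  0.0256] on plane [ 0.5561 -0.0773]
small_well0 0.68 [ 0.4858 -0.0373  0.021 ] on plane [ 0.4853 -0.037 ]
rack 0.7 [ 0.5415 -0.0226  0.0026] on plane [ 0.5423 -0.0227]
t 8.02 tcp [0.4874 0.0522 0.1519] yaw 153.4 shift [ 0.121  -0.0061 -0.0105] turn [ 0.9 -0.   0. ]
```

View pics/w5.png

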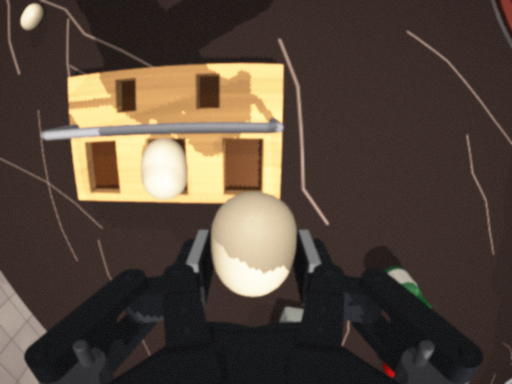

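The rack is seen square-on. Its board corners are at (283,63), (281,204), (80,199) and (68,78), and the target well is at (243,165).

```bash
python3 - <<'E'
from h import *
T=T_cam("wrist")
P=[(283,63),(281,204),(80,199),(68,78),(243,165),(104,166),(208,92),(126,97)]
zs=[.025]*8
src=[(.065,-.107),(-.065,-.107),(-.065,.107),(.065,.107),WL["b0"],WL["b2"],WL["s0"],WL["s1"]]
d=[ray_z("wrist",T,p,z)[:2] for p,z in zip(P,zs)]
nets=[(.4856,.0376),(.6138,-.0302),(.5561,-.0773),(.4853,-.037)]
fit(src,d)
fit(src+[WL["b0"],WL["b2"],WL["s1"],WL["s0"]],list(d)+nets)
E
```

```text
rack [ 0.5397 -0.0212] -116.9 res mm [0.8 1.7 0.9 0.6 1.8 2.6 1.1 1.4]
b0 [0.489  0.0382]
b1 [0.5532 0.0056]
b2 [ 0.6175 -0.027 ]
s0 [ 0.4859 -0.0387]
s1 [ 0.5573 -0.0749]
rack [ 0.539  -0.0215] -117.0 res mm [1.2 2.  0.  1.6 1.7 1.8 1.8 2.2 2.9 4.1 2.  2. ]
b0 [0.4885 0.0379]
b1 [0.5526 0.0052]
b2 [ 0.6168 -0.0275]
s0 [ 0.4852 -0.039 ]
s1 [ 0.5565 -0.0753]
```

Call:
{"fn": "arm_command", "kwargs": {
  "plan": [
    [[0,-0.0073,-0.0102,0.9,0,0,0.03],[0,0,0,0,0,0,0.03],[0.015,0,0,0,0,0,0.03],[0.02,0,0,0,0,0,0.03],[0.02,0,0,0,0,0,0.03],[0.02,0,0,0,0,0,0.03],[0.015,0,0,0,0,0,0.03],[0.008,0,0,0,0,0,0.03],[0,0,0,0,0,0,0.03],[0,0,0,0,0,0,0.03]]
  ]
}}

```text
t: 8.85
tool_pos: [0.4989, 0.0364, 0.0592]
tool_rot: [-0.852, 1.387, 0.835]
contact_force: [-0.7, -0.3, -0.2]
opening: 0.0426
```

```bash
python3 - <<'E'
from h import *
go([.4894,.0398,.031],153)
E
```

```text
t 8.85 tcp [0.4989 0.0364 0.0592] yaw 152.2 shift [ 0.028   0.0104 -0.0016] turn [-0.8  0.3  0.9]
```

Call:
{"fn": "arm_command", "kwargs": {
  "plan": [
    [[0,0.0095,-0.0012,0,0,0.9,0.03],[0.008,0,0,-0.8,0,0,0.03],[0.008,0,0,0,0,0,0.03],[0,0,0,0,0,0,0.03]]
  ]
}}

```text
t: 9.18
tool_pos: [0.4921, 0.0399, 0.0458]
tool_rot: [-0.855, 1.385, 0.856]
contact_force: [-0.2, 1.0, -1.5]
opening: 0.0425
```

```bash
python3 - <<'E'
from h import *
go([.4894,.0398,.031],153)
E
```

```text
t 9.18 tcp [0.4921 0.0399 0.0458] yaw 153.1 shift [ 0.0148  0.0024 -0.0014] turn [0.1 0.5 0.3]
```

Call:
{"fn": "arm_command", "kwargs": {
  "plan": [
    [[0.004,0.0035,-0.0014,0,0.5,0.3,0.03],[0.005,0,0,0,0,0,0.03],[0.003,0,0,0,0,0,0.03],[0,0,0,0,0,0,0.03]]
  ]
}}

```text
t: 9.52
tool_pos: [0.4886, 0.0404, 0.0332]
tool_rot: [-0.857, 1.395, 0.857]
contact_force: [0.2, 0.6, -0.6]
opening: 0.0427
```

```bash
python3 - <<'E'
from h import *
go([.4894,.0398,.031],153); print(ctrl.get_obs()["contact_force"])
E
```

```text
t 9.52 tcp [0.4886 0.0404 0.0332] yaw 153.1 shift [ 0.0022 -0.001  -0.0001] turn [ 0.1 -0.   0. ]
[ 0.21966604  0.60029599 -0.56425377]
```

Call:
{"fn": "arm_command", "kwargs": {
  "plan": [
    [[0.004,-0.0005,0,0,0,0,0.03],[0.002,0,0,0,0,0,0.03]]
  ]
}}

```text
t: 9.68
tool_pos: [0.491, 0.0397, 0.0292]
tool_rot: [-0.859, 1.393, 0.855]
contact_force: [-9.5, -0.7, 15.9]
opening: 0.0425
```

```bash
python3 - <<'E'
from h import *
go([.4894,.0398,.031],153); print(ctrl.get_obs()["contact_force"])
E
```

```text
t 9.68 tcp [0.491  0.0397 0.0292] yaw 153.1 shift [-0.0018  0.0015 -0.0007] turn [0.1 0.  0.2]
[-9.49041161 -0.6718852  15.87164719]
```

Call:
{"fn": "arm_command", "kwargs": {
  "plan": [
    [[-0.001,0.0015,0,0,0,0,0.042],[-0.0005,0,0,0,0,0,0.046],[0,0,0,0,0,0,0.05],[0,0,0,0,0,0,0.054],[0,0,0,0,0,0,0.056],[0,0,0,0,0,0,0.056]]
  ]
}}

```text
t: 10.18
tool_pos: [0.4903, 0.0402, 0.0308]
tool_rot: [-0.86, 1.393, 0.854]
contact_force: [-0.1, -0.5, -0.5]
opening: 0.056
```

```bash
python3 - <<'E'
from h import *
go([.4894,.0398,.031],153); print(ctrl.get_obs()["contact_force"])
E
```

```text
t 10.18 tcp [0.4903 0.0402 0.0308] yaw 153.1 shift [-0.0002  0.0006 -0.0008] turn [0.1 0.  0.2]
[-0.05303305 -0.50451858 -0.46753274]
```

Call:
{"fn": "arm_command", "kwargs": {
  "plan": [
    [[-0.008,0,0,0,0,0,0.056],[-0.01,0,0,0,0,0,0.056],[-0.012,0,0,0,0,0,0.056],[-0.02,0,0,0,0,0,0.056],[-0.03,0,0,0,0,0,0.085],[-0.035,0,0,0,0,0,0.085],[-0.03,0,0,0,0,0,0.085],[-0.01,0,0,0,0,0,0.085],[0,0,0,0,0,0,0.085]]
  ]
}}

```text
t: 10.93
tool_pos: [0.4876, 0.0408, 0.1965]
tool_rot: [-0.858, 1.394, 0.856]
contact_force: [0.2, 0.1, 0.2]
opening: 0.085
```

```bash
python3 - <<'E'
from h import *
eggs("hen_egg0",.037,"w6"); go([.376,-.2535,.2],66)
E
```

```text
hen_egg0 0.9 [0.5524 0.0042] axis 57.0 size [0.0455 0.0592] rgb [243. 234. 212.]
hen_egg0 0.72 [0.4228 0.492 ] axis 106.0 size [0.0249 0.0728] rgb [153.  15.  13.]
hen_egg0 0.68 [0.4158 0.4002] axis 98.1 size [0.0479 0.0777] rgb [187.  21.  18.]
hen_egg0 0.31 [0.5101 0.2393] axis 114.5 size [0.0589 0.0821] rgb [130. 123. 113.]
  mark 0.91 [0.4145 0.4171 0.0227]
  mark 0.85 [0.552  0.0044 0.0369]
  mark 0.66 [0.4926 0.0374 0.0341]
  mark 0.56 [0.4311 0.5292 0.0272]
  mark 0.27 [ 0.6468  0.2527 -0.0014]
t 11.08 tcp [0.4854 0.0409 0.1917] yaw 153.1 shift [-0.0075 -0.0354 -0.3121] turn [87.1 -0.4 -0.1]
```

View pics/w6.png

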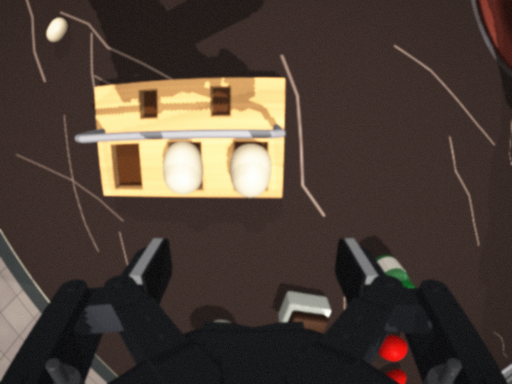

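The first egg lies lengthwise in its well at (250,168). Now the second hen egg.

Call:
{"fn": "arm_command", "kwargs": {
  "plan": [
    [[0,-0.002,-0.02,0,0,0,0.085],[0,-0.004,-0.035,0,0,0,0.085],[0,-0.004,-0.035,0,0,0,0.085],[0,-0.004,-0.035,0,0,0,0.085],[0,-0.004,-0.035,0,0,0,0.085],[0,-0.004,-0.035,0,0,0,0.085],[0,-0.004,-0.035,0,0,0,0.085],[0,-0.004,-0.035,0,0,0,0.085],[0,-0.004,-0.025,0,0,0,0.085],[0,0,-0.01,7.1,0,0,0.085],[0,0,0,7.1,0,0,0.085],[0,0,0,7.1,0,0,0.085],[0,0,0,7.1,0,0,0.085],[0,0,0,7.1,0,0,0.085],[0,0,0,7.1,0,0,0.085],[0,0,0,7.1,0,0,0.085],[0,0,0,7.1,0,0,0.085],[0,0,0,7.1,0,0,0.085],[0,0,0,7.1,0,0,0.085],[0,0,0,7.1,0,0,0.085]]
  ]
}}

```text
t: 12.75
tool_pos: [0.3819, -0.1835, 0.144]
tool_rot: [0.26, 1.658, -0.308]
contact_force: [-1.3, 0.3, 1.0]
opening: 0.0849
```

```bash
python3 - <<'E'
from h import *
eggs("hen_egg0",.022,"w7"); eggs("quail_egg0",.0125,"w7b");go([.376,-.2535,.1],66)
E
```

```text
hen_egg0 0.97 [0.4979 0.0489] axis 56.5 size [0.0416 0.0893] rgb [217. 207. 188.]
hen_egg0 0.74 [ 0.3771 -0.2526] axis 150.4 size [0.0468 0.0585] rgb [245. 239. 222.]
hen_egg0 0.59 [0.5638 0.0132] axis -136.2 size [0.0424 0.0941] rgb [236. 227. 207.]
  mark 0.72 [0.4907 0.0398 0.0339]
  mark 0.66 [0.5539 0.0024 0.0365]
  mark 0.65 [ 0.3728 -0.2576  0.0187]
quail_egg0 0.7 [ 0.5045 -0.2663] axis 91.0 size [0.0231 0.0263] rgb [233. 226. 210.]
quail_egg0 0.4 [0.5706 0.02  ] axis -136.8 size [0.0435 0.095 ] rgb [236. 228. 211.]
  mark 0.59 [ 0.5117 -0.2706  0.0071]
t 13.05 tcp [ 0.3826 -0.1841  0.1456] yaw 70.1 shift [ 0.0469 -0.0652  0.0219] turn [ 4.  -5.4  3. ]
```

Call:
{"fn": "arm_command", "kwargs": {
  "plan": [
    [[0,0,0,0,-5.4,3,0.085],[0,0,0,5,0,0,0.085],[0,-0.03,0.01,0,0,0,0.085],[0,-0.025,0.008,0,0,0,0.085],[0,-0.007,0.002,0,0,0,0.085],[0,0,0,0,0,0,0.085],[0,0,0,0,0,0,0.085]]
  ]
}}

```text
t: 13.63
tool_pos: [0.3748, -0.2493, 0.1441]
tool_rot: [0.341, 1.542, -0.329]
contact_force: [1.3, 0.8, -0.4]
opening: 0.0851
```

```bash
python3 - <<'E'
from h import *
eggs("hen_egg0",.022,"w8");go([.376,-.2535,.05],63)
E
```

```text
hen_egg0 0.78 [0.5598 0.0086] axis -137.0 size [0.0455 0.0711] rgb [218. 205. 182.]
hen_egg0 0.72 [ 0.3772 -0.2526] axis 157.1 size [0.0447 0.0591] rgb [247. 241. 227.]
hen_egg0 0.7 [0.4916 0.0368] axis -163.7 size [0.0363 0.0529] rgb [161. 144. 119.]
  mark 0.6 [ 0.3727 -0.2547  0.0203]
  mark 0.56 [0.5527 0.0053 0.0355]
  mark 0.27 [ 0.5116 -0.2701  0.0067]
t 13.78 tcp [ 0.375  -0.2486  0.144 ] yaw 65.6 shift [ 0.094  -0.0048  0.0029] turn [ 2.6  0.1 -0.4]
```

Call:
{"fn": "arm_command", "kwargs": {
  "plan": [
    [[0.01,-0.0034,0.003,0,0,0,0.085],[0.02,0,0,0,0,0,0.085],[0.025,0,0,0,0,0,0.085],[0.022,0,0,0,0,0,0.085],[0.01,0,0,0,0,0,0.085],[0,0,0,0,0,0,0.085]]
  ]
}}

```text
t: 14.28
tool_pos: [0.3794, -0.2505, 0.0533]
tool_rot: [0.332, 1.538, -0.324]
contact_force: [0.7, -0.8, 0.1]
opening: 0.085
```

```bash
python3 - <<'E'
from h import *
go([.3765,-.253,.014],65)
E
```

```text
t 14.28 tcp [ 0.3794 -0.2505  0.0533] yaw 66.0 shift [ 0.0392 -0.0037 -0.0019] turn [ 1.   0.4 -0.4]
```

Call:
{"fn": "arm_command", "kwargs": {
  "plan": [
    [[0.01,-0.0035,-0.0025,1,0,0,0.085],[0.012,0,0,0,0,0,0.085],[0.01,0,0,0,0,0,0.085],[0.006,0,0,0,0,0,0.085],[0,0,0,0,0,0,0.085]]
  ]
}}

```text
t: 14.7
tool_pos: [0.377, -0.2536, 0.0144]
tool_rot: [0.345, 1.533, -0.34]
contact_force: [-0.3, 0.5, -0.3]
opening: 0.0849
```

```bash
python3 - <<'E'
from h import *
go([.3765,-.253,.013],65)
E
```

```text
t 14.7 tcp [ 0.377  -0.2536  0.0144] yaw 64.9 shift [ 0.0014  0.0003 -0.0007] turn [-0.1  0.5 -0.3]
```

Positioned over the egg. I'll close and lift a little.

Call:
{"fn": "arm_command", "kwargs": {
  "plan": [
    [[0,0,0,0,0,0,0.055],[0,0,0,0,0,0,0.055],[0,0,0,0,0,0,0.03],[0,0,0,0,0,0,0.03],[0,0,0,0,0,0,0.03],[0,0,0,0,0,0,0.03],[0,0,0,0,0,0,0.03],[0,0,0,0,0,0,0.03],[-0.006,0,0,0,0,0,0.03],[-0.01,0,0,0,0,0,0.03],[-0.02,0,0,0,0,0,0.03],[-0.03,0,0,0,0,0,0.03],[-0.03,0,0,0,0,0,0.03],[-0.03,0,0,0,0,0,0.03],[-0.03,0,0,0,0,0,0.03],[-0.015,0,0,0,0,0,0.03],[0,0,0,0,0,0,0.03],[0,0,0,0,0,0,0.03]]
  ]
}}

```text
t: 16.2
tool_pos: [0.3747, -0.2535, 0.2021]
tool_rot: [0.342, 1.527, -0.343]
contact_force: [-0.2, -0.0, -0.7]
opening: 0.0425
```

```bash
python3 - <<'E'
from h import *
go([.6175,-.028,.20],153); eggs("hen_egg0",.19,"w9")
E
```

```text
t 16.2 tcp [ 0.3747 -0.2535  0.2021] yaw 64.9 shift [0.005  0.3072 0.1242] turn [-88.1   0.9   0.5]
hen_egg0 0.97 [ 0.4268 -0.1102] axis 52.3 size [0.0208 0.0398] rgb [224. 212. 189.]
hen_egg0 0.82 [ 0.3828 -0.2555] axis 157.6 size [0.0507 0.0715] rgb [222. 209. 186.]
hen_egg0 0.71 [ 0.396 -0.092] axis 60.6 size [0.0214 0.0424] rgb [196. 183. 159.]
hen_egg0 0.26 [ 0.4117 -0.1325] axis 160.8 size [0.0759 0.1244] rgb [215. 191. 136.]
  mark 0.76 [0.549  0.0015 0.0352]
  mark 0.71 [0.4893 0.0402 0.033 ]
  mark 0.63 [ 0.3744 -0.2533  0.2077]
```

Call:
{"fn": "arm_command", "kwargs": {
  "plan": [
    [[0,0.016,0.006,0,0,0,0.03],[-0.003,0.032,0.013,0,0,0,0.03],[-0.003,0.032,0.013,0,0,0,0.03],[-0.003,0.032,0.013,0,0,0,0.03],[-0.003,0.032,0.013,0,0,0,0.03],[-0.003,0.032,0.013,0,0,0,0.03],[-0.003,0.032,0.013,0,0,0,0.03],[-0.003,0.032,0.013,0,0,0,0.03],[0,0.03,0.013,0,0,0,0.03],[0,0.01,0.005,-4,0,0,0.03],[0,0,0,-6.5,0,0,0.03],[0,0,0,-6.5,0,0,0.03],[0,0,0,-6.5,0,0,0.03],[0,0,0,-6.5,0,0,0.03],[0,0,0,-6.5,0,0,0.03],[0,0,0,-6.5,0,0,0.03],[0,0,0,-6.5,0,0,0.03],[0,0,0,-6.5,0,0,0.03],[0,0,0,-6.5,0,0,0.03],[0,0,0,-6.5,0,0,0.03]]
  ]
}}

```text
t: 18.02
tool_pos: [0.5853, -0.0294, 0.1673]
tool_rot: [-0.608, 1.53, 0.687]
contact_force: [-0.0, 0.7, -0.2]
opening: 0.0425
```

```bash
python3 - <<'E'
from h import *
go([.6175,-.028,.16],153)
E
```

```text
t 18.02 tcp [ 0.5853 -0.0294  0.1673] yaw 137.1 shift [ 0.005  -0.0231  0.0232] turn [-15.8  -1.3  -4.1]
```

Call:
{"fn": "arm_command", "kwargs": {
  "plan": [
    [[0,0,0,-5.2,-0.4,-1.4,0.03],[0,0,0,-5.2,-0.4,-1.4,0.03],[0,0,0,-5.2,-0.4,-1.4,0.03],[0,0,0,0,0,0,0.03],[0,-0.014,0.008,0,0,0,0.03],[0,-0.013,0.0075,0,0,0,0.03],[0,0,0,0,0,0,0.03],[0,0,0,0,0,0,0.03]]
  ]
}}

```text
t: 18.68
tool_pos: [0.6067, -0.0259, 0.1468]
tool_rot: [-0.846, 1.42, 0.876]
contact_force: [0.2, -0.2, -1.1]
opening: 0.0428
```

```bash
python3 - <<'E'
from h import *
rack("wrist","w10"); go([.6175,-.028,.05],153)
E
```

```text
big_well0 0.82 [ 0.6181 -0.0262  0.0234] on plane [ 0.6178 -0.0265]
small_well0 0.95 [ 0.4847 -0.0359  0.022 ] on plane [ 0.4857 -0.0366]
small_well0 0.74 [ 0.5534 -0.0744  0.0254] on plane [ 0.5533 -0.0744]
rack 0.68 [ 0.5373 -0.021   0.0018] on plane [ 0.537  -0.0205]
t 18.88 tcp [ 0.6068 -0.026   0.1481] yaw 153.3 shift [ 0.0977 -0.013   0.004 ] turn [ 0.3 -0.6 -1.5]
```

View pics/w10.png

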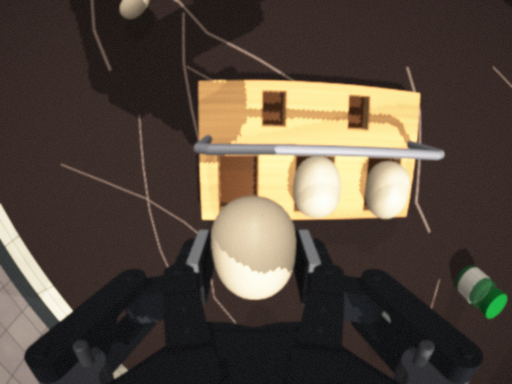

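The held egg is level, and the last big well is at (238,178). Descending.

Call:
{"fn": "arm_command", "kwargs": {
  "plan": [
    [[0,-0.004,0.0035,0,-0.6,-1.5,0.03],[0.015,0,0,0,0,0,0.03],[0.02,0,0,0,0,0,0.03],[0.02,0,0,0,0,0,0.03],[0.015,0,0,0,0,0,0.03],[0.01,0,0,0,0,0,0.03],[0,0,0,0,0,0,0.03],[0,0,0,0,0,0,0.03]]
  ]
}}

```text
t: 19.55
tool_pos: [0.6124, -0.0254, 0.0695]
tool_rot: [-0.86, 1.389, 0.851]
contact_force: [1.2, 0.2, -0.0]
opening: 0.0425
```

```bash
python3 - <<'E'
from h import *
go([.6168,-.027,.030],153)
E
```

```text
t 19.55 tcp [ 0.6124 -0.0254  0.0695] yaw 153.1 shift [ 0.0395 -0.0043  0.0005] turn [0.1 0.1 0.5]
```

Call:
{"fn": "arm_command", "kwargs": {
  "plan": [
    [[0.01,-0.003,0,0,0,0.4,0.03],[0.01,0,0,0,0,0,0.03],[0.007,0,0,0,0,0,0.03],[0,0,0,0,0,0,0.03],[0,0,0,0,0,0,0.03]]
  ]
}}

```text
t: 19.97
tool_pos: [0.6178, -0.0274, 0.0434]
tool_rot: [-0.857, 1.389, 0.853]
contact_force: [0.2, 0.4, -0.2]
opening: 0.0427
```

```bash
python3 - <<'E'
from h import *
go([.6168,-.027,.030],153)
E
```

```text
t 19.97 tcp [ 0.6178 -0.0274  0.0434] yaw 153.0 shift [ 0.0134  0.0011 -0.0001] turn [0.  0.2 0.3]
```

Call:
{"fn": "arm_command", "kwargs": {
  "plan": [
    [[0.005,0.0015,0,0,0.2,0.3,0.03],[0.005,0.0005,0,0,0,0,0.03],[0.0025,0,0,0,0,0,0.03],[0,0,0,0,0,0,0.03]]
  ]
}}

```text
t: 20.3
tool_pos: [0.6179, -0.0271, 0.0319]
tool_rot: [-0.858, 1.393, 0.853]
contact_force: [-0.3, -0.7, 0.8]
opening: 0.0426
```

```bash
python3 - <<'E'
from h import *
go([.6168,-.027,.030],153); print(ctrl.get_obs()["contact_force"])
E
```

```text
t 20.3 tcp [ 0.6179 -0.0271  0.0319] yaw 153.0 shift [ 0.0019  0.001  -0.0004] turn [0.  0.1 0.2]
[-0.26246512 -0.67691134  0.8297608 ]
```

Call:
{"fn": "arm_command", "kwargs": {
  "plan": [
    [[0.002,0.001,0,0,0,0,0.03],[0.001,0,0,0,0,0,0.03],[0,0,0,0,0,0,0.03]]
  ]
}}

```text
t: 20.55
tool_pos: [0.6182, -0.0276, 0.0311]
tool_rot: [-0.861, 1.392, 0.851]
contact_force: [-2.3, -0.0, 1.7]
opening: 0.0421
```

```bash
python3 - <<'E'
from h import *
go([.6168,-.027,.030],153); print(ctrl.get_obs()["contact_force"])
E
```

```text
t 20.55 tcp [ 0.6182 -0.0276  0.0311] yaw 153.1 shift [ 0.0011  0.0015 -0.0001] turn [0.1 0.  0.4]
[-2.28011168 -0.00449234  1.74412287]
```

Call:
{"fn": "arm_command", "kwargs": {
  "plan": [
    [[0.001,0.002,0,0,0,0,0.03],[0,0.001,0,0,0,0,0.042],[0,0,0,0,0,0,0.046],[0,0,0,0,0,0,0.05],[0,0,0,0,0,0,0.056],[0,0,0,0,0,0,0.056],[0,0,0,0,0,0,0.056],[-0.008,0,0,0,0,0,0.056],[-0.01,0,0,0,0,0,0.056],[-0.012,0,0,0,0,0,0.056],[-0.02,0,0,0,0,0,0.056],[-0.03,0,0,0,0,0,0.07],[-0.035,0,0,0,0,0,0.07],[-0.03,0,0,0,0,0,0.07],[-0.01,0,0,0,0,0,0.07],[0,0,0,0,0,0,0.07]]
  ]
}}

```text
t: 21.88
tool_pos: [0.6127, -0.0244, 0.1965]
tool_rot: [-0.859, 1.391, 0.852]
contact_force: [-0.1, 0.5, -0.2]
opening: 0.0698
```

```bash
python3 - <<'E'
from h import *
eggs("hen_egg0",.037,"w11"); eggs("quail_egg0",.0125,"w11b"); go([.6226,-.234,.2],98)
E
```

```text
hen_egg0 0.85 [ 0.6172 -0.0267] axis 65.4 size [0.0448 0.059 ] rgb [239. 229. 205.]
hen_egg0 0.82 [0.5532 0.004 ] axis 68.7 size [0.0454 0.0595] rgb [234. 224. 200.]
hen_egg0 0.55 [0.4899 0.0388] axis 73.2 size [0.049  0.0582] rgb [223. 212. 188.]
hen_egg0 0.44 [ 0.5399 -0.038 ] axis 153.9 size [0.134  0.2357] rgb [226. 202. 143.]
  mark 0.78 [ 0.6148 -0.0283  0.0346]
  mark 0.76 [0.4905 0.0403 0.0376]
  mark 0.72 [0.5528 0.0053 0.0362]
quail_egg0 0.62 [ 0.6254 -0.233 ] axis -170.9 size [0.0286 0.0327] rgb [163. 147. 123.]
quail_egg0 0.43 [ 0.5363 -0.0338] axis 153.7 size [0.1445 0.2569] rgb [226. 201. 142.]
  mark 0.91 [ 0.625  -0.2337  0.0078]
  mark 0.3 [0.3936 0.2577 0.002 ]
t 22.18 tcp [ 0.6094 -0.024   0.1889] yaw 153.1 shift [-0.0113 -0.1068 -0.1813] turn [55.1 -0.2 -0.2]
```

All three hen eggs lie in their wells. Next is the first quail egg.

Call:
{"fn": "arm_command", "kwargs": {
  "plan": [
    [[0,-0.01,-0.016,0,0,0,0.07],[0,-0.017,-0.028,0,0,0,0.07],[0,-0.017,-0.028,0,0,0,0.07],[0,-0.017,-0.028,0,0,0,0.07],[0,-0.017,-0.028,0,0,0,0.07],[0,-0.014,-0.025,0,0,0,0.07],[0,-0.008,-0.014,0,0,0,0.07],[0,0,0,6.8,0,0,0.07],[0,0,0,6.8,0,0,0.07],[0,0,0,6.8,0,0,0.07],[0,0,0,6.8,0,0,0.07],[0,0,0,6.8,0,0,0.07],[0,0,0,6.8,0,0,0.07],[0,0,0,6.8,0,0,0.07],[0,0,0,6.8,0,0,0.07],[0,0,0,0,0,0,0.07],[0,0,0,0,0,0,0.07]]
  ]
}}

```text
t: 23.6
tool_pos: [0.6102, -0.2178, 0.1523]
tool_rot: [-0.066, 1.622, 0.113]
contact_force: [0.3, 0.2, 0.2]
opening: 0.0698
```

```bash
python3 - <<'E'
from h import *
eggs("quail_egg0",.0125,"w12"); go([.6235,-.234,.1],98)
E
```

```text
quail_egg0 0.91 [ 0.6255 -0.234 ] axis -159.7 size [0.0247 0.0333] rgb [239. 229. 208.]
quail_egg0 0.59 [ 0.5124 -0.2705] axis 150.4 size [0.0255 0.033 ] rgb [234. 225. 203.]
  mark 0.86 [ 0.5114 -0.2692  0.0069]
  mark 0.61 [ 0.6253 -0.2308  0.0084]
t 23.75 tcp [ 0.6104 -0.2181  0.153 ] yaw 96.4 shift [ 0.0518 -0.0189  0.0138] turn [-1.6 -2.9 -1.8]
```

Call:
{"fn": "arm_command", "kwargs": {
  "plan": [
    [[0,0,0,-5,-1.5,-0.9,0.07],[0,0,0,-5,-1.5,-0.9,0.07],[0,0,0,0,0,0,0.07],[0.01,-0.009,0.005,0,0,0,0.07],[0.02,-0.009,0.004,0,0,0,0.07],[0.02,0,0,0,0,0,0.07],[0.01,0,0,0,0,0,0.07],[0,0,0,0,0,0,0.07],[0,0,0,0,0,0,0.07]]
  ]
}}

```text
t: 24.5
tool_pos: [0.6274, -0.2335, 0.094]
tool_rot: [-0.228, 1.55, 0.231]
contact_force: [0.5, 0.3, 0.1]
opening: 0.0699
```

```bash
python3 - <<'E'
from h import *
eggs("quail_egg0",.0125,"w13"); go([.6252,-.2335,.008],107)
E
```

```text
quail_egg0 0.74 [ 0.6255 -0.2341] axis -160.0 size [0.0252 0.0341] rgb [223. 207. 178.]
  mark 0.82 [ 0.6229 -0.2318  0.0076]
  mark 0.61 [ 0.5142 -0.2707  0.009 ]
t 24.65 tcp [ 0.628  -0.2337  0.0953] yaw 106.8 shift [ 0.0873  0.0011 -0.0035] turn [-0.2  0.6  0.1]
```

Call:
{"fn": "arm_command", "kwargs": {
  "plan": [
    [[0,0,-0.004,-3,0.6,0,0.07],[0.015,0,0,0,0,0,0.06],[0.02,0,0,0,0,0,0.05],[0.02,0,0,0,0,0,0.05],[0.01,0,0,0,0,0,0.05],[0,0,0,0,0,0,0.05],[0,0,0,0,0,0,0.05]]
  ]
}}

```text
t: 25.23
tool_pos: [0.6286, -0.2364, 0.0332]
tool_rot: [-0.275, 1.544, 0.262]
contact_force: [-0.0, 0.3, 0.8]
opening: 0.0501
```

```bash
python3 - <<'E'
from h import *
eggs("quail_egg0",.0125,"w14"); go([.6252,-.2338,.007],110)
E
```

```text
quail_egg0 0.84 [ 0.514  -0.2707] axis 133.9 size [0.0236 0.0323] rgb [247. 243. 232.]
quail_egg0 0.66 [ 0.6253 -0.2345] axis -160.3 size [0.0256 0.0352] rgb [237. 226. 202.]
  mark 0.88 [ 0.624  -0.231   0.0085]
  mark 0.65 [ 0.6151 -0.0277  0.0238]
t 25.38 tcp [ 0.6293 -0.2368  0.0345] yaw 109.6 shift [ 0.0274  0.0045 -0.0032] turn [-0.4  0.6  0.7]
```

Call:
{"fn": "arm_command", "kwargs": {
  "plan": [
    [[0.007,0.0035,-0.0035,0,0.6,0.7,0.05],[0.01,0,0,0,0,0,0.05],[0.007,0,0,0,0,0,0.05],[0,0,0,0,0,0,0.05],[0,0,0,0,0,0,0.05]]
  ]
}}

```text
t: 25.8
tool_pos: [0.6267, -0.2356, 0.0116]
tool_rot: [-0.27, 1.551, 0.267]
contact_force: [0.6, -0.1, 0.4]
opening: 0.0501
```

```bash
python3 - <<'E'
from h import *
go([.6252,-.2338,.007],110)
E
```

```text
t 25.8 tcp [ 0.6267 -0.2356  0.0116] yaw 109.6 shift [ 0.0046  0.0022 -0.0008] turn [-0.4  0.2  0.1]
```

Call:
{"fn": "arm_command", "kwargs": {
  "plan": [
    [[0.004,0.0015,-0.0008,0,0,0,0.05],[0.0025,0.0005,0,0,0,0,0.05],[0,0,0,0,0,0,0.035],[0,0,0,0,0,0,0.035],[0,0,0,0,0,0,0.015],[0,0,0,0,0,0,0.015],[0,0,0,0,0,0,0.015],[0,0,0,0,0,0,0.015],[0,0,0,0,0,0,0.015]]
  ]
}}

```text
t: 26.55
tool_pos: [0.6255, -0.234, 0.0049]
tool_rot: [-0.27, 1.55, 0.267]
contact_force: [0.6, -0.2, -1.0]
opening: 0.0235
```

```bash
python3 - <<'E'
from h import *
go([.6252,-.2338,.007],110)
E
```

```text
t 26.55 tcp [ 0.6255 -0.234   0.0049] yaw 109.6 shift [-0.0021  0.0002 -0.0002] turn [-0.4  0.2  0.2]
```

Call:
{"fn": "arm_command", "kwargs": {
  "plan": [
    [[-0.006,0,0,0,0,0,0.015],[-0.012,0,0,0,0,0,0.015],[-0.025,0,0,0,0,0,0.015],[-0.03,0,0,0,0,0,0.015],[-0.03,0,0,0,0,0,0.015],[-0.03,0,0,0,0,0,0.015],[-0.015,0.015,0,0,0,0,0.015],[-0.008,0.03,-0.002,0,0,0,0.015],[0,0.03,-0.002,0,0,0,0.015],[0,0.03,-0.002,0,0,0,0.015],[0,0.03,-0.002,0,0,0,0.015],[0,0.02,-0.002,0,0,0,0.015],[0,0.01,0,0,0,0,0.015],[0,0,0,-6.5,0,0,0.015],[0,0,0,-6.5,0,0,0.015],[0,0,0,-6.5,0,0,0.015],[0,0,0,-6.5,0,0,0.015],[0,0,0,-6.5,0,0,0.015],[0,0,0,-6.5,0,0,0.015],[0,0,0,-4,0,0,0.015]]
  ]
}}

```text
t: 28.22
tool_pos: [0.562, -0.0784, 0.1922]
tool_rot: [-0.894, 1.367, 0.853]
contact_force: [-1.1, -0.3, 0.1]
opening: 0.0231
```

```bash
python3 - <<'E'
from h import *
rack("wrist","w15"); go([.5565,-.0753,.06],153); eggs("quail_egg0",.16,"w15b")
E
```

```text
big_well0 0.92 [0.4865 0.0351 0.0246] on plane [0.4866 0.0349]
big_well0 0.37 [ 0.5409 -0.0246 -0.0007] on plane [ 0.5398 -0.0337]
small_well0 0.95 [ 0.484  -0.0385  0.0201] on plane [ 0.4847 -0.0401]
small_well0 0.57 [ 0.5562 -0.0764  0.0266] on plane [ 0.5563 -0.076 ]
rack 0.85 [ 5.394e-01 -2.420e-02 -5.000e-04] on plane [ 0.5393 -0.0243]
t 28.42 tcp [ 0.5619 -0.0782  0.1918] yaw 154.1 shift [ 0.1315  0.0102 -0.0002] turn [1.1 0.2 1.8]
quail_egg0 0.85 [ 0.5723 -0.0571] axis 62.1 size [0.0322 0.0478] rgb [219. 205. 178.]
quail_egg0 0.46 [ 0.5278 -0.0853] axis 149.0 size [0.068  0.1401] rgb [226. 204. 146.]
quail_egg0 0.41 [ 0.5204 -0.2063] axis 149.5 size [0.0027 0.0121] rgb [124. 111.  91.]
  mark 0.88 [ 0.5636 -0.0723  0.1949]
```

View pics/w15.png

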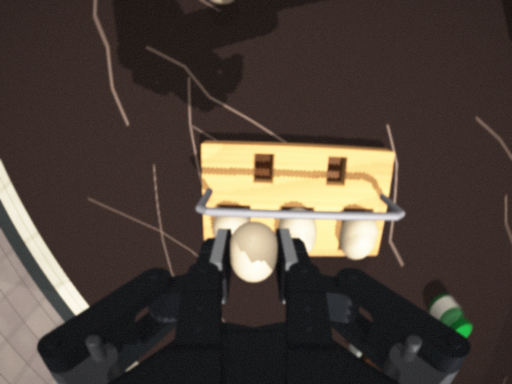

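Call:
{"fn": "arm_command", "kwargs": {
  "plan": [
    [[0.01,0.006,0,1.1,0,1.8,0.015],[0.02,0.004,0,0,0,0,0.015],[0.03,0.002,0,0,0,0,0.015],[0.03,0,0,0,0,0,0.015],[0.02,0,0,0,0,0,0.015],[0.01,0,0,0,0,0,0.015],[0,0,0,0,0,0,0.015],[0,0,0,0,0,0,0.015]]
  ]
}}

```text
t: 29.23
tool_pos: [0.5495, -0.0715, 0.0648]
tool_rot: [-0.84, 1.401, 0.857]
contact_force: [0.9, 0.9, -0.5]
opening: 0.0236
```

```bash
python3 - <<'E'
from h import *
rack("wrist","w16"); go([.556,-.0755,.0265],153)
E
```

```text
small_well0 0.9 [ 0.5564 -0.0718  0.0261] on plane [ 0.5566 -0.0714]
small_well0 0.85 [ 0.4841 -0.0344  0.0215] on plane [ 0.4847 -0.0364]
rack 0.77 [ 0.5404 -0.0216  0.0019] on plane [ 0.5407 -0.0205]
t 29.43 tcp [ 0.5511 -0.072   0.0671] yaw 152.5 shift [ 0.0406 -0.0061 -0.0011] turn [-0.5  0.3 -0.3]
```

Call:
{"fn": "arm_command", "kwargs": {
  "plan": [
    [[0.008,-0.004,0,0,0.3,0,0.015],[0.012,-0.001,0,0,0,0,0.015],[0.008,0,0,0,0,0,0.015],[0,0,0,0,0,0,0.015],[0,0,0,0,0,0,0.015]]
  ]
}}

```text
t: 29.85
tool_pos: [0.5592, -0.0753, 0.0405]
tool_rot: [-0.85, 1.397, 0.846]
contact_force: [-0.9, 0.4, 0.4]
opening: 0.0237
```

```bash
python3 - <<'E'
from h import *
go([.556,-.0748,.0265],153); save("wrist","w17"); a=cv2.imread("pics/w17.png"); cv2.imwrite("pics/c17.png",cv2.resize(a[130:330,130:380],None,fx=2.5,fy=2.5))
E
```

```text
t 29.85 tcp [ 0.5592 -0.0753  0.0405] yaw 152.5 shift [ 0.014   0.0031 -0.001 ] turn [-0.5  0.   0.2]
```

View pics/c17.png

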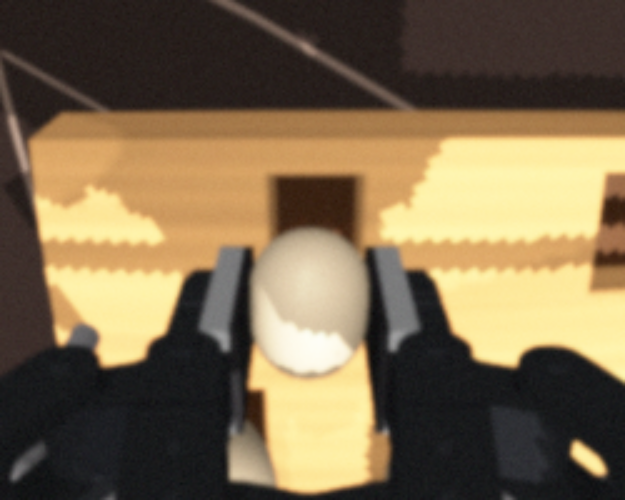

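The quail egg is held level, almost aligned with the small well (well centre at column 316 of the crop, egg at 310). Final descent.

Call:
{"fn": "arm_command", "kwargs": {
  "plan": [
    [[0.005,0.003,-0.0005,0,0,0,0.015],[0.005,0.0005,0,0,0,0,0.015],[0.002,0,0,0,0,0,0.015],[0,0,0,0,0,0,0.015]]
  ]
}}

```text
t: 30.23
tool_pos: [0.5552, -0.0739, 0.0273]
tool_rot: [-0.85, 1.397, 0.846]
contact_force: [0.1, 0.9, 0.5]
opening: 0.0238
```

```bash
python3 - <<'E'
from h import *
go([.556,-.0748,.0265],153); print(ctrl.get_obs()["contact_force"])
E
```

```text
t 30.23 tcp [ 0.5552 -0.0739  0.0273] yaw 152.5 shift [ 0.0008 -0.0011 -0.0004] turn [-0.5  0.   0.1]
[0.07768945 0.93066029 0.50677572]
```

Call:
{"fn": "arm_command", "kwargs": {
  "plan": [
    [[0.0015,-0.0008,0,0,0,0,0.015],[0,0,0,0,0,0,0.015],[0,0,0,0,0,0,0.024],[0,0,0,0,0,0,0.028],[0,0,0,0,0,0,0.032],[0,0,0,0,0,0,0.036],[0,0,0,0,0,0,0.036],[-0.006,0,0,0,0,0,0.036],[-0.01,0,0,0,0,0,0.036],[-0.012,0,0,0,0,0,0.036],[-0.02,0,0,0,0,0,0.05],[-0.03,0,0,0,0,0,0.06],[-0.035,0,0,0,0,0,0.06],[-0.03,0,0,0,0,0,0.06],[-0.01,0,0,0,0,0,0.06],[0,0,0,0,0,0,0.06]]
  ]
}}

```text
t: 31.57
tool_pos: [0.5555, -0.0741, 0.1934]
tool_rot: [-0.852, 1.394, 0.844]
contact_force: [0.0, -0.0, 0.3]
opening: 0.06
```

```bash
python3 - <<'E'
from h import *
eggs("quail_egg0",.032,"w18"); go([.513,-.2705,.15],45)
E
```

```text
quail_egg0 0.88 [ 0.5568 -0.0742] axis 63.5 size [0.0249 0.0343] rgb [230. 218. 193.]
quail_egg0 0.4 [ 0.5165 -0.2546] axis 147.7 size [0.0069 0.027 ] rgb [140. 125. 104.]
quail_egg0 0.35 [ 0.5321 -0.041 ] axis 154.9 size [0.1256 0.2451] rgb [230. 209. 149.]
t 31.72 tcp [ 0.5534 -0.0736  0.1882] yaw 152.5 shift [ 0.0382 -0.0553 -0.1932] turn [ 1.075e+02 -1.000e-01 -0.000e+00]
```

The first quail egg is in its well (0.557, -0.074, axis 63.5°). Now the second.

Call:
{"fn": "arm_command", "kwargs": {
  "plan": [
    [[0,-0.005,-0.018,0,0,0,0.06],[0,-0.009,-0.034,0,0,0,0.06],[0,-0.009,-0.034,0,0,0,0.06],[0,-0.009,-0.034,0,0,0,0.06],[0,-0.009,-0.034,0,0,0,0.06],[0,-0.007,-0.02,0,0,0,0.06],[0,0,-0.008,0,0,0,0.06],[0,0,0,7,0,0,0.06],[0,0,0,7,0,0,0.06],[0,0,0,7,0,0,0.06],[0,0,0,7,0,0,0.06],[0,0,0,7,0,0,0.06],[0,0,0,7,0,0,0.06],[0,0,0,7,0,0,0.06],[0,0,0,7,0,0,0.06],[0,0,0,7,0,0,0.06],[0,0,0,7,0,0,0.06],[0,0,0,7,0,0,0.06],[0,0,0,7,0,0,0.06]]
  ]
}}

```text
t: 33.3
tool_pos: [0.5084, -0.2144, 0.1475]
tool_rot: [0.36, 1.615, -0.374]
contact_force: [-1.1, 0.0, -0.1]
opening: 0.0601
```

```bash
python3 - <<'E'
from h import *
eggs("quail_egg0",.0125,"w19"); go([.513,-.2705,.13],45)
E
```

```text
quail_egg0 0.9 [ 0.564  -0.0666] axis 56.4 size [0.0268 0.0386] rgb [223. 208. 180.]
quail_egg0 0.57 [ 0.5115 -0.27  ] axis 147.3 size [0.0255 0.0348] rgb [237. 228. 207.]
  mark 0.9 [ 0.5568 -0.0689  0.0306]
  mark 0.84 [ 0.5079 -0.2717  0.0078]
t 33.45 tcp [ 0.5085 -0.2148  0.1478] yaw 64.0 shift [ 0.0169 -0.0476  0.0298] turn [18.9 -3.8  2.1]
```

Call:
{"fn": "arm_command", "kwargs": {
  "plan": [
    [[0,0,0,4.5,-2,1,0.06],[0,0,0,4.5,-1.8,1,0.06],[0,0,0,0,0,0,0.06],[0,-0.014,0.011,0,0,0,0.06],[0.01,-0.014,0.012,0,0,0,0.06],[0.02,-0.01,0.008,0,0,0,0.06],[0.015,0,0,0,0,0,0.06],[0,0,0,0,0,0,0.06],[0,0,0,0,0,0,0.06]]
  ]
}}

```text
t: 34.2
tool_pos: [0.5136, -0.2619, 0.0998]
tool_rot: [0.458, 1.527, -0.447]
contact_force: [0.4, -0.3, 0.4]
opening: 0.06
```

```bash
python3 - <<'E'
from h import *
eggs("quail_egg0",.0125,"w20"); go([.513,-.2705,.006],55)
E
```

```text
quail_egg0 0.87 [ 0.5663 -0.0616] axis 59.0 size [0.0263 0.0446] rgb [224. 212. 189.]
quail_egg0 0.62 [ 0.5122 -0.2703] axis 145.0 size [0.0268 0.035 ] rgb [236. 228. 210.]
  mark 0.67 [ 0.559  -0.0719  0.0302]
t 34.35 tcp [ 0.514  -0.2618  0.1008] yaw 56.8 shift [ 0.0948 -0.0083  0.0042] turn [ 1.8 -0.2 -0.3]
```

Call:
{"fn": "arm_command", "kwargs": {
  "plan": [
    [[0.005,-0.007,0.001,1.8,0,0,0.06],[0.015,0,0,0,0,0,0.05],[0.02,0,0,0,0,0,0.05],[0.017,0,0,0,0,0,0.05],[0.008,0,0,0,0,0,0.05],[0,0,0,0,0,0,0.05],[0,0,0,0,0,0,0.05]]
  ]
}}

```text
t: 34.93
tool_pos: [0.5149, -0.2715, 0.0406]
tool_rot: [0.48, 1.506, -0.478]
contact_force: [1.2, -0.1, -0.4]
opening: 0.05
```

```bash
python3 - <<'E'
from h import *
eggs("quail_egg0",.0125,"w21"); go([.5125,-.2703,.006],55)
E
```

```text
quail_egg0 0.92 [ 0.5118 -0.2704] axis 146.8 size [0.0258 0.0348] rgb [254. 254. 252.]
quail_egg0 0.75 [ 0.5615 -0.0703] axis 158.3 size [0.0158 0.025 ] rgb [221. 205. 177.]
  mark 0.76 [ 0.5122 -0.2718  0.0064]
t 35.08 tcp [ 0.5154 -0.2718  0.0414] yaw 54.9 shift [ 0.0354 -0.0006 -0.0037] turn [-0.1  0.7 -0.2]
```

Call:
{"fn": "arm_command", "kwargs": {
  "plan": [
    [[0.008,0,-0.0035,0,0.7,0,0.05],[0.012,0,0,0,0,0,0.05],[0.01,0,0,0,0,0,0.05],[0.003,0,0,0,0,0,0.05],[0,0,0,0,0,0,0.05]]
  ]
}}

```text
t: 35.5
tool_pos: [0.5142, -0.2706, 0.008]
tool_rot: [0.482, 1.513, -0.477]
contact_force: [-0.4, -0.3, 0.5]
opening: 0.05
```

```bash
python3 - <<'E'
from h import *
go([.5122,-.2704,.006],56)
E
```

```text
t 35.5 tcp [ 0.5142 -0.2706  0.008 ] yaw 54.9 shift [ 0.002  -0.001  -0.0018] turn [-1.1  0.2 -0.2]
```

Call:
{"fn": "arm_command", "kwargs": {
  "plan": [
    [[0.002,0,-0.0018,0,0,0,0.05],[0,0,0,0,0,0,0.035],[0,0,0,0,0,0,0.035],[0,0,0,0,0,0,0.015],[0,0,0,0,0,0,0.015],[0,0,0,0,0,0,0.015],[0,0,0,0,0,0,0.015],[0,0,0,0,0,0,0.015]]
  ]
}}

```text
t: 36.17
tool_pos: [0.5127, -0.2695, 0.0058]
tool_rot: [0.482, 1.513, -0.477]
contact_force: [0.4, -0.2, -0.5]
opening: 0.0235
```

Call:
{"fn": "arm_command", "kwargs": {
  "plan": [
    [[-0.006,0,0,0,0,0,0.015],[-0.012,0,0,0,0,0,0.015],[-0.025,0,0,0,0,0,0.015],[-0.03,0,0,0,0,0,0.015],[-0.03,0,0,0,0,0,0.015],[-0.03,0,0,0,0,0,0.015],[-0.02,0.015,-0.014,0,0,0,0.015],[-0.008,0.024,-0.022,0,0,0,0.015],[0,0.024,-0.022,0,0,0,0.015],[0,0.024,-0.022,0,0,0,0.015],[0,0.024,-0.022,0,0,0,0.015],[0,0.024,-0.022,0,0,0,0.015],[0,0.018,-0.016,0,0,0,0.015],[0,0.008,-0.007,0,0,0,0.015],[0,0,0,-6.8,0,0,0.015],[0,0,0,-6.8,0,0,0.015],[0,0,0,-6.8,0,0,0.015],[0,0,0,-6.8,0,0,0.015],[0,0,0,-6.8,0,0,0.015],[0,0,0,-6.8,0,0,0.015]]
  ]
}}

```text
t: 37.83
tool_pos: [0.4863, -0.0472, 0.1995]
tool_rot: [-0.109, 1.537, 0.091]
contact_force: [-0.0, 0.2, 0.1]
opening: 0.0236
```

```bash
python3 - <<'E'
from h import *
go([.485,-.039,.16],153)
E
```

```text
t 37.83 tcp [ 0.4863 -0.0472  0.1995] yaw 97.3 shift [ 0.0394  0.0088 -0.0015] turn [-55.7   1.3   1.5]
```

Call:
{"fn": "arm_command", "kwargs": {
  "plan": [
    [[0,0,0,-6.2,0.1,0.1,0.015],[0,0,0,-6.2,0.1,0.1,0.015],[0,0,0,-6.2,0.1,0.1,0.015],[0,0,0,-6.2,0.1,0.1,0.015],[0,0,0,-6.2,0.1,0.1,0.015],[0,0,0,-6.2,0.1,0.1,0.015],[0,0,0,-6.2,0.1,0.1,0.015],[0,0,0,-6,0.1,0.1,0.015],[0,0,0,0,0,0,0.015],[0,0,0,0,0,0,0.015]]
  ]
}}

```text
t: 38.67
tool_pos: [0.488, -0.0528, 0.2086]
tool_rot: [-0.818, 1.404, 0.784]
contact_force: [0.3, -1.3, 0.5]
opening: 0.023
```

```bash
python3 - <<'E'
from h import *
eggs("quail_egg0",.18,"w22"); go([.485,-.039,.06],153)
E
```

```text
quail_egg0 0.9 [ 0.5053 -0.0924] axis 60.2 size [0.0135 0.0184] rgb [234. 222. 198.]
quail_egg0 0.9 [ 0.5001 -0.0326] axis 58.3 size [0.0312 0.046 ] rgb [222. 208. 181.]
  mark 0.82 [ 0.5566 -0.0712  0.0271]
  mark 0.71 [ 0.4889 -0.0486  0.2119]
t 38.82 tcp [ 0.4879 -0.0526  0.2082] yaw 149.1 shift [0.148  0.0131 0.0099] turn [-3.9  0.   1.4]
```

Call:
{"fn": "arm_command", "kwargs": {
  "plan": [
    [[0,0,0,-3.9,0,1.4,0.015],[0.005,0.004,0.005,0,0,0,0.015],[0.02,0.004,0.005,0,0,0,0.015],[0.03,0,0,0,0,0,0.015],[0.03,0,0,0,0,0,0.015],[0.025,0,0,0,0,0,0.015],[0.015,0,0,0,0,0,0.015],[0,0,0,0,0,0,0.015],[0,0,0,0,0,0,0.015]]
  ]
}}

```text
t: 39.57
tool_pos: [0.4855, -0.0369, 0.0791]
tool_rot: [-0.844, 1.397, 0.84]
contact_force: [0.1, -0.0, 0.6]
opening: 0.0232
```

```bash
python3 - <<'E'
from h import *
rack("wrist","w23"); go([.485,-.0385,.0265],153)
E
```

```text
big_well0 0.71 [ 0.486  -0.0396  0.0216] on plane [ 0.4853 -0.0407]
big_well0 0.66 [ 0.6186 -0.029   0.0234] on plane [ 0.6172 -0.0296]
small_well0 0.98 [ 0.4845 -0.0386  0.021 ] on plane [ 0.4838 -0.0399]
small_well0 0.9 [ 0.5548 -0.0742  0.0262] on plane [ 0.5554 -0.0741]
rack 0.58 [ 0.5403 -0.023  -0.0009] on plane [ 0.5399 -0.0233]
t 39.77 tcp [ 0.4873 -0.0376  0.0815] yaw 152.1 shift [ 0.0549  0.0021 -0.0021] turn [-0.9  0.2  0.5]
```

Call:
{"fn": "arm_command", "kwargs": {
  "plan": [
    [[0.01,0.002,-0.0015,-0.9,0,0.5,0.015],[0.015,0,0,0,0,0,0.015],[0.014,0,0,0,0,0,0.015],[0.006,0,0,0,0,0,0.015],[0,0,0,0,0,0,0.015],[0,0,0,0,0,0,0.015]]
  ]
}}

```text
t: 40.27
tool_pos: [0.4903, -0.0395, 0.0405]
tool_rot: [-0.861, 1.383, 0.849]
contact_force: [-0.3, 0.1, 0.8]
opening: 0.0232
```

```bash
python3 - <<'E'
from h import *
go([.485,-.0385,.0265],153); save("wrist","w24"); a=cv2.imread("pics/w24.png"); cv2.imwrite("pics/c24.png",cv2.resize(a[130:330,130:380],None,fx=2.5,fy=2.5))
E
```

```text
t 40.27 tcp [ 0.4903 -0.0395  0.0405] yaw 153.1 shift [ 0.0139  0.0053 -0.0016] turn [0.1 0.4 0.7]
```

View pics/c24.png

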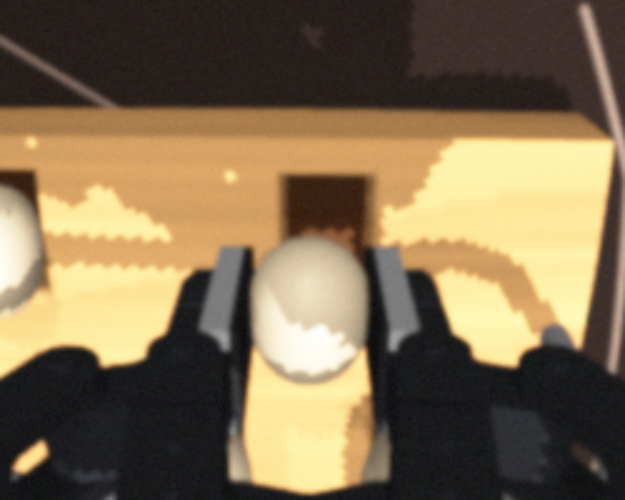

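The well centre is at column 329 of the crop and the egg at 310, so I'll shift about 5 mm in +y and go down.

Call:
{"fn": "arm_command", "kwargs": {
  "plan": [
    [[0.003,0.005,-0.001,0,0.3,0.6,0.015],[0.006,0.0005,0,0,0,0,0.015],[0.003,0,0,0,0,0,0.015],[0,0,0,0,0,0,0.015]]
  ]
}}

```text
t: 40.65
tool_pos: [0.4863, -0.0382, 0.03]
tool_rot: [-0.859, 1.39, 0.853]
contact_force: [0.6, 0.5, -0.3]
opening: 0.0232
```

```bash
python3 - <<'E'
from h import *
go([.485,-.0383,.0255],153); print(ctrl.get_obs()["contact_force"])
E
```

```text
t 40.65 tcp [ 0.4863 -0.0382  0.03  ] yaw 153.1 shift [ 0.0044  0.0011 -0.0007] turn [0.1 0.1 0.3]
[ 0.58331132  0.54749471 -0.2661403 ]
```

Call:
{"fn": "arm_command", "kwargs": {
  "plan": [
    [[0.003,0.001,-0.0005,0,0,0,0.015],[0.001,0,0,0,0,0,0.015],[0,0,0,0,0,0,0.015]]
  ]
}}

```text
t: 40.9
tool_pos: [0.4854, -0.0384, 0.026]
tool_rot: [-0.86, 1.39, 0.853]
contact_force: [-0.0, -1.2, 1.8]
opening: 0.0234
```

```bash
python3 - <<'E'
from h import *
go([.485,-.0383,.0255],153); print(ctrl.get_obs()["contact_force"])
E
```

```text
t 40.9 tcp [ 0.4854 -0.0384  0.026 ] yaw 153.1 shift [ 0.0005  0.0004 -0.0001] turn [0.1 0.1 0.4]
[-0.02715665 -1.19684297  1.76089191]
```

Call:
{"fn": "arm_command", "kwargs": {
  "plan": [
    [[0,0,0,0,0,0,0.024],[0,0,0,0,0,0,0.028],[0,0,0,0,0,0,0.032],[0,0,0,0,0,0,0.036],[0,0,0,0,0,0,0.036],[-0.006,0,0,0,0,0,0.036],[-0.01,0,0,0,0,0,0.036],[-0.012,0,0,0,0,0,0.036],[-0.02,0,0,0,0,0,0.05],[-0.03,0,0,0,0,0,0.06],[-0.035,0,0,0,0,0,0.06],[-0.03,0,0,0,0,0,0.06],[-0.015,0,0.02,0,0,0,0.06],[0,0,0.03,0,0,0,0.06],[0,0,0.03,0,0,0,0.06],[0,-0.005,0.02,0,0,0,0.06],[0,0,0,0,0,0,0.06],[0,0,0,0,0,0,0.06]]
  ]
}}

```text
t: 42.4
tool_pos: [0.537, 0.0523, 0.2063]
tool_rot: [-0.862, 1.379, 0.844]
contact_force: [-0.2, -1.2, -0.4]
opening: 0.0602
```

```bash
python3 - <<'E'
from h import *
eggs("hen_egg0",.037,"w25"); eggs("quail_egg0",.032,"w25b"); go([.485,-.0383,.0255],153)
T=T_cam("top"); get_image("top")
for n in ["ramekin","spice_jar","sponge_tub","egg_cup"]:
    for d in mark_of("top",n)[:1]: print(n,round(d["conf"],2),w(T,d["at"]).round(3))
E
```

```text
hen_egg0 0.94 [0.5522 0.0037] axis 60.0 size [0.0452 0.059 ] rgb [241. 231. 207.]
hen_egg0 0.91 [0.4893 0.0389] axis 63.0 size [0.0451 0.0572] rgb [239. 229. 206.]
hen_egg0 0.82 [ 0.6172 -0.0264] axis 64.2 size [0.0478 0.059 ] rgb [238. 228. 204.]
  mark 0.89 [0.4912 0.0394 0.0337]
  mark 0.82 [0.5515 0.0026 0.0379]
  mark 0.73 [ 0.6152 -0.0274  0.0359]
quail_egg0 0.8 [ 0.4863 -0.0362] axis 63.8 size [0.0257 0.0334] rgb [225. 212. 185.]
quail_egg0 0.59 [ 0.5571 -0.0735] axis 60.5 size [0.025  0.0322] rgb [190. 171. 142.]
  mark 0.88 [ 0.4859 -0.0352  0.0308]
  mark 0.8 [ 0.5602 -0.0729  0.0279]
t 42.7 tcp [0.5362 0.0509 0.2048] yaw 152.8 shift [ 0.1784  0.0077 -0.1041] turn [-0.2  0.4  1. ]
ramekin 0.74 [ 0.648  0.249 -0.001]
spice_jar 0.51 [ 0.387  0.255 -0.   ]
sponge_tub 0.93 [ 0.513  0.258 -0.001]
egg_cup 0.58 [ 0.511 -0.391  0.001]
```

View pics/w25b.png

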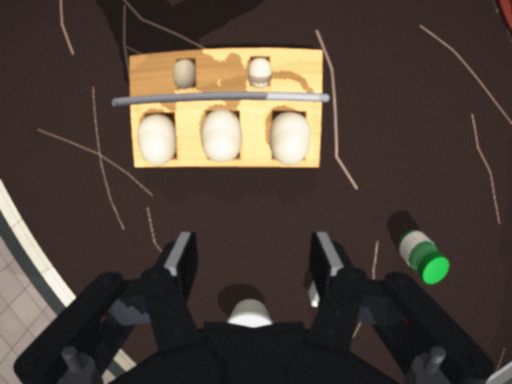

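All five eggs lie lengthwise in their wells: hen eggs at (157,138), (222,134) and (290,137), quail eggs at (185,73) and (260,72). The bystanders haven't moved and the gripper is clear, so I'm handing in.

```bash
python3 -c "
from station import finish_job
print(finish_job())"
```

```text
the job is handed in; nothing more can be done
None
```

I put both loose hen eggs in the outer big wells and both quail eggs in the small wells, then handed the job in at about 43 s of the 70 s allowed. `finish_job` gives no verdict, so what follows rests on my own last checks.

- **Eggs:** In the last wrist picture all five eggs lie lengthwise. Their middles are within about 3 mm of the fitted well centres, and their axes are at 60–64° against about 63° for the rack. The network's egg heights were 34–38 mm for the hen eggs and 28–31 mm for the quail eggs. Seated eggs should read about 37 and 32 mm, so these agree within its accuracy of about 4 mm.
- **Bystanders:** The pot, sponge tub and egg cup read within about 5 mm of their first positions. The spice jar was only detected in the last check, so I have no first reading to compare, but the arm never touched it.
- **Forces:** The highest reading was about 16 N of upward force at the wrist, when the first hen egg touched the edge of its well before I re-centred and released it. I gripped every egg at the 20 N minimum setting.

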